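Stand the projection screen upright at the end of the optical bench

TASK

The solid white screen plate is lying flat on the lab table (not the plate with a window cut through it). Stand it upright on one of its short thin ends in the middle of the small height-adjustable stage of the optical bench, a broad face squarely towards the lens, and leave it standing there by itself. Do not drop it or let it fall, and leave the other things on the table where they are; the sloping aluminium rest may be used to change your grip.

Things in the scene. Friction and masses are not known exactly. Their poses are not given: they have to be found in the camera images.
- screen_center (a point): Centre of the screen: solid plate, 150 x 64 x 22 mm, pale wood edges, white broad faces, no window, 0.11 to 0.23 kg; starts flat on the table, centre 11 mm up. x along its 150 mm length (roughly away from the robot at the start), y along its 64 mm width, z normal to its broad faces. Both faces are alike, and both ends.
- rest_corner (a point): Corner between slope and lip, mid-width, 20 mm above the table, of the fixed aluminium rest (like a small book rest). x level to its high side (roughly towards the robot), y level along the lip, z up. Its face rises from here at 45 degrees towards +x for 125 mm; the lip is 12 mm high, square to it. All of the rest is within 44 mm width, so fingers holding the screen's sides pass it.
- rest_seat (a point): Where the screen's centre comes when it lies on the rest, its length up the slope and its lower end at the lip: 45 mm in x and 61 mm in z from the corner. Axes as for the corner. The screen leans there by itself at 45 degrees; laid a little short of the lip it stays or slides down to it.
- stage_axis (a point): Table point right under the centre of the stage at the near end of the fixed optical bench. z up; x along the rail to the lens, y across. The stage is a rigid level dark steel plate, 80 x 80 mm, sides along x and y, on a post. Its height is not measured: its top is anywhere from 35 to 75 mm above the table, so feel for it. The lens (80 mm disc, top 170 mm up) is at x = 180 mm.
- aperture_center (a point): Centre of the aperture plate: same outline as the screen (150 x 64 x 22 mm) but with a 50 x 36 mm rectangular window through its middle; lies flat; not to be moved. Axes as for the screen.
- beaker_center (a point): Half-way up a small glass beaker, 68 mm across, 85 mm high; bystander.
- tall_beaker_center (a point): Half-way up a tall glass beaker, 90 mm across, 130 mm high; bystander.
- jar_center (a point): Half-way up a jar, 58 mm across, 90 mm high; bystander.
- bottle_center (a point): Half-way up a plastic bottle, 60 mm across, 150 mm high; bystander.
- dish: Underside centre of a closed clear dish, 76 mm across, 16 mm high; bystander.
There are look-alikes about, which are no part of the job. Leave any blue or green look-alike of the part that bears screen_center alone.

How it is judged:
By the outcome, as a careful person would: the job done as asked, in the order asked, and still so for the second after the job is handed in, with the robot touching nothing.
It also fails if it takes over 53 s, if anything falls off the work surface, if the arm or the gripper's body presses on something with over 40 N, if the wrist force passes 120 N, or if a joint passes its speed limit or range.

ROBOT

A 7-joint arm with a two-finger parallel gripper is mounted at the origin on the work surface. World frame = base frame: x ahead of the robot, y to its left, z up, the work surface at z = 0. Lengths are in m, angles in rad, forces in N, time in s.
With the tool pointing down it reaches from about 0.425 to 1.025 m from the base axis. Payload 3.6 kg.
Tool frame: the origin (TCP) lies at the very end of the fingers, on their centre line; the grasp point (between the pads) lies 19 mm behind it; y points along the fingers, x is the direction in which the jaws open and shut, and the axes are right-handed (so a half turn about y gives the same grasp; the last joint's range is limited). The gripper opens to 85 mm and grips with 20 to 120 N. Pads are 22 mm wide; open, the fingers measure 114 mm over their backs; the gripper's body (76 mm by 85 mm) begins 54 mm behind the grasp point. The pads swing forward as they close: fully open they stand 13 mm farther back than shut.
Start: joints at [1.169, 0.591, 0.048, 1.609, -0.033, 0.943, -0.034], TCP at [0.22, -0.691, 0.231] pointing down, gripper open.
Joint ranges: [-2.69, 2.69], [-0.47, 2.24], [-1.27, 1.36], [0.19, 2.51], [-1.53, 4.68], [0.08, 2.07], [-3.09, 3.09]. Speed limits (rad/s): [2.57, 2.57, 3.14, 3.14, 3.14, 3.14, 3.14].

INTERFACE

Orientations are given as [roll, pitch, yaw] about the fixed x, y, z axes, in that order (R = Rz(yaw) Ry(pitch) Rx(roll)).
In Python, from station import telemetry, imaging, bot gives the robot as it stands.
- The arm moves only by the shell command python3 -m jog 'ROWS' [FORCE]. ROWS is JSON, a list of rows, each an object of numbers: "dx", "dy", "dz": the shift along the world's x, y, z in mm; "ax", "ay", "az": the turn, a rotation vector about the world's x, y, z in rad; "claw": the finger opening in mm, from 0 to 85.4. A call has 1 to 8 rows; each row shifts and turns the commanded pose from where the row before left it; what a row does not reach is not made up. A row lasts 1/10 s, in which the tool goes at most 50 mm and 8.59 degrees, less where a joint would pass 70% of its speed; a pose out of reach is approached as far as the arm can. A call is refused whole if a number of a shift passes 50 or a number of a turn 0.15, either way. A call with a gripper value outside its range is refused whole. The fingers move at their own pace and stop on an object; FORCE is the grip in N (left out, the last holds). Time passes only in rows, so rows that do not move let the fingers close. It gives the time, the measured TCP pose, the force and the opening at its end, in the units of the state.
- telemetry.get_obs(): the state, without advancing time (a new reading comes with each control period).
- imaging.snapshot(name): name is "scene" or "top" or "wrist"; returns a dict with "frame" (384x512x3 uint8, blue, green, red), "intrinsics" (3x3 intrinsics, pixels), "position" and "attitude" of the camera in the world; the wrist camera has in their place "T_tool_cam" (4x4, takes a point from camera to tool coordinates, whose origin is the TCP and whose axes are the tool frame's). Camera axes: x right, y down, z forward; pixel columns grow to the right and rows downward; lengths in m; the calibration is good to about 2 mm. A picture is of the moment at which its call begins: read the wrist's pose just before it. There is no depth.
- bot.job_done(): hands the job in, once; it reports no verdict.
The state is a dict: "clock": time; "q": joint angles; "qd": joint speeds; "tau": joint torques, N m; "tool_pos": TCP position; "eef_rot": TCP orientation; "ft_force": force on the tool from outside, world axes, zero at the start; "ft_torque": the same for the moment, N m; "finger_gap": finger opening in m.
Only numpy, scipy, OpenCV 4.12 (cv2) and the standard library are available. Lean on these libraries where they do the work, as an engineer would, in place of code of your own. Each camera call takes 0.05 s, during which the arm holds its last target.

## Working session

There is one attempt and no reset: what is moved stays moved. The work goes in short steps, Python scripts to look and compute and a shell command to move; the robot and the scene stay as the last step left them, time stands still between calls to the robot, and variables do not carry over. Pictures are saved under pics/ and viewed, and the job is handed in when it is done.

```bash
ls; mkdir -p pics; python3 - <<'E'
from station import telemetry, imaging
import cv2,numpy as np
print(telemetry.get_obs())
for n in("scene","top"):
    s=imaging.snapshot(n); cv2.imwrite(f"pics/{n}0.png",s["frame"]); print(n,s["intrinsics"],s["position"],s["attitude"])
s=imaging.snapshot("wrist");print(s["intrinsics"],s["T_tool_cam"])
E
```

```text
pics
{'clock': 0.0, 'q': array([ 1.16947855,  0.59210462,  0.04828809,  1.60982839, -0.03327795,
        0.94268171, -0.03372523]), 'qd': array([ 0.00033168,  0.00117454,  0.00142035,  0.000202  ,  0.00174984,
        0.00022147, -0.00040846]), 'tau': array([-4.19533462e-04, -5.48685515e+01,  1.54671013e+00, -1.98119956e+01,
        9.36042052e-03,  8.64544680e-03,  7.15982878e-06]), 'tool_pos': array([ 0.21941963, -0.69013634,  0.23014882]), 'eef_rot': array([-1.57093258,  0.00221379, -1.26290082]), 'ft_force': array([ 0.97792386,  0.40886906, -0.91029286]), 'ft_torque': array([-0.00111031,  0.00402781,  0.00421505]), 'finger_gap': 0.08570975313438176}
scene [[399.74567442   0.         251.08069581]
 [  0.         399.74567442 192.20876911]
 [  0.           0.           1.        ]] [ 1.20353745 -0.19132125  1.1539141 ] [-2.55343491  0.00543521  1.24737637]
top [[414.82167685   0.         251.04796066]
 [  0.         414.82167685 191.3945236 ]
 [  0.           0.           1.        ]] [0.3316016  0.02441136 1.27968691] [-3.00135396 -0.00859509 -1.58345207]
[[299.82178071   0.         260.85249602]
 [  0.         299.82178071 195.92580994]
 [  0.           0.           1.        ]] [[ 9.99999525e-01  8.78030507e-04  4.22832451e-04  6.15617657e-04]
 [-1.13304590e-04 -3.26186088e-01  9.45305571e-01 -1.42956813e-01]
 [ 9.67929193e-04 -9.45305170e-01 -3.26185834e-01  8.42417613e-02]
 [ 0.00000000e+00  0.00000000e+00  0.00000000e+00  1.00000000e+00]]
```

View pics/scene0.png

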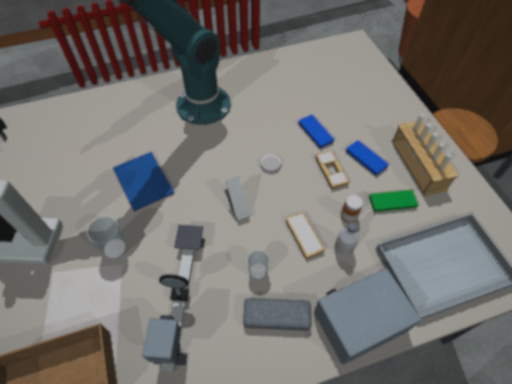

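View pics/top0.png

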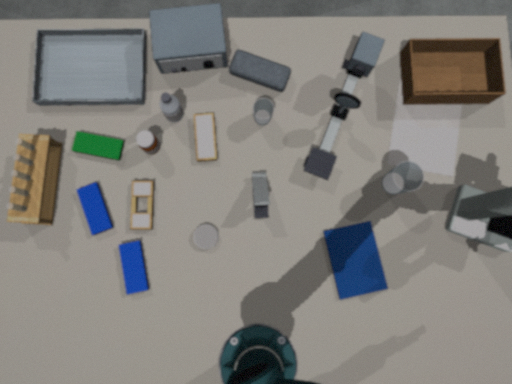

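The white screen is at top-view px (205,136). The windowed plate is at (141,204), the rest at (261,194), the stage at (320,162) and the lens at about (347,100). Next I'll zoom in to measure them.

```bash
cat > h.py <<'E'
import numpy as np,cv2
from scipy.spatial.transform import Rotation as R
from station import telemetry, imaging
def snap(n):
    o=telemetry.get_obs(); s=imaging.snapshot(n)
    if n=="wrist":
        T=np.eye(4);T[:3,:3]=R.from_euler('xyz',o['eef_rot']).as_matrix();T[:3,3]=o['tool_pos'];C=T@s['T_tool_cam'];s['R'],s['p']=C[:3,:3],C[:3,3]
    else:
        s['R']=R.from_euler('xyz',s['attitude']).as_matrix();s['p']=np.array(s['position'])
    s['K']=s['intrinsics'];return s
def ray(s,uv):
    d=s['R']@np.linalg.inv(s['K'])@np.array([uv[0],uv[1],1.]);return d/np.linalg.norm(d)
def onz(s,uv,z):
    d=ray(s,uv);return s['p']+d*(z-s['p'][2])/d[2]
def proj(s,P):
    c=s['R'].T@(np.array(P)-s['p']);c=s['K']@c;return c[:2]/c[2]
def tri(s1,u1,s2,u2):
    A=0;b=0
    for s,u in((s1,u1),(s2,u2)):
        d=ray(s,u);M=np.eye(3)-np.outer(d,d);A=A+M;b=b+M@s['p']
    return np.linalg.solve(A,b)
def crop(s,u0,v0,w,h,k,name):
    f=s['frame'][v0:v0+h,u0:u0+w];cv2.imwrite('pics/'+name,cv2.resize(f,None,fx=k,fy=k,interpolation=cv2.INTER_CUBIC))
E
python3 - <<'E'
from h import *
t=snap('top');s=snap('scene')
crop(t,180,80,190,130,4,'t1.png'); crop(s,140,210,200,110,4,'s1.png')
E
```

```text
(no output)
```

View pics/t1.png

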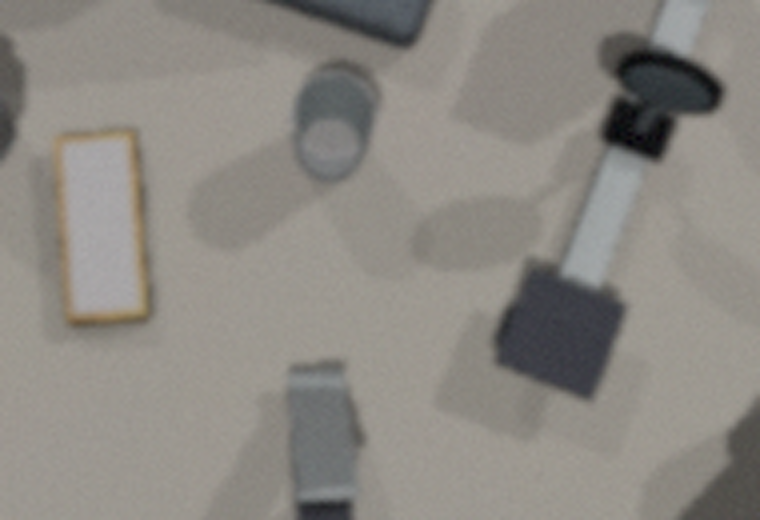

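View pics/s1.png

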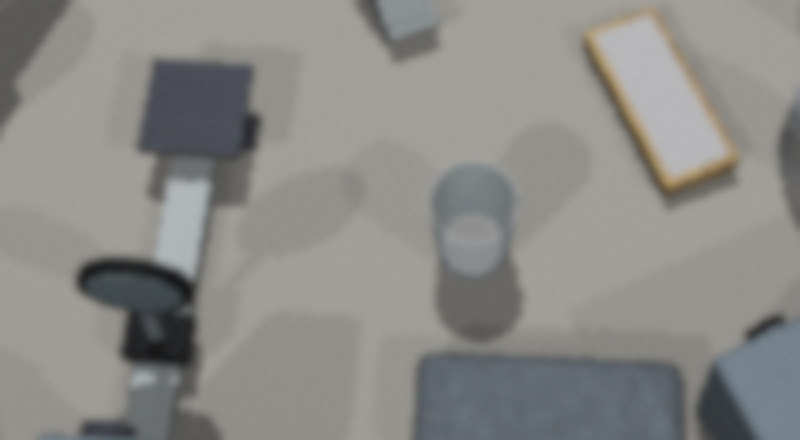

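```bash
python3 - <<'E'
from h import *
t=snap('top');s=snap('scene')
def big(m,box,name=None):
    u0,v0,u1,v1=box;mm=np.zeros_like(m);mm[v0:v1,u0:u1]=m[v0:v1,u0:u1]
    cs,_=cv2.findContours(mm,cv2.RETR_EXTERNAL,cv2.CHAIN_APPROX_NONE);return max(cs,key=cv2.contourArea)
def scr(x):
    f=x['frame'].astype(int);g=cv2.cvtColor(x['frame'],cv2.COLOR_BGR2HSV)
    return (((f.min(2)>168)|((g[...,1]>70)&(g[...,0]>8)&(g[...,0]<30)))*255).astype(np.uint8)
for x,b,n in((t,(185,100,225,170),'top'),(s,(280,200,330,265),'scene')):
    c=big(scr(x),b);r=cv2.minAreaRect(c);bx=cv2.boxPoints(r)
    P=np.array([onz(x,p,.022) for p in bx]);ce=P.mean(0)
    print(n,r,'ctr',ce.round(4));e=P-np.roll(P,1,0);print(np.linalg.norm(e,axis=1).round(4),np.degrees(np.arctan2(e[:,1],e[:,0])).round(1))
st=[]
for x,b,n in((t,(295,135,345,185),'top'),(s,(168,215,208,256),'scene')):
    f=x['frame'].astype(int); m=((f.max(2)<88)*255).astype(np.uint8)
    m=cv2.morphologyEx(m,cv2.MORPH_OPEN,np.ones((9,9),np.uint8)) 
    c=big(m,b);r=cv2.minAreaRect(c);st.append(r);print(n,r,cv2.boxPoints(r).round(1).tolist())
    v=x['frame'].copy();cv2.drawContours(v,[c],-1,(0,255,0),1);crop(dict(frame=v),b[0]-10,b[1]-10,70,70,6,f'st_{n}.png')
print(tri(t,st[0][0],s,st[1][0]))
for z in(.035,.055,.075):
  for x,r in zip((t,s),st):
    P=np.array([onz(x,p,z) for p in cv2.boxPoints(r)]);e=P-np.roll(P,1,0);print(z,P.mean(0).round(4),np.linalg.norm(e,axis=1).round(4),np.degrees(np.arctan2(e[:,1],e[:,0])).round(1))
E
```

```text
top ((206.5, 136.5), (47.0, 19.0), 90.0) ctr [0.684 0.148 0.022]
[0.1508 0.0597 0.1508 0.0587] [  0.3 -90.6 180.   89.4]
scene ((304.6778564453125, 233.1745147705078), (39.714683532714844, 14.215219497680664), 61.55707550048828) ctr [0.6874 0.1545 0.022 ]
[0.1344 0.0495 0.1361 0.0467] [-175.9  102.5    3.   -79.2]
top ((318.6756896972656, 162.55404663085938), (27.644073486328125, 26.100122451782227), 17.102725982666016) [[301.6000061035156, 171.0], [309.29998779296875, 146.0], [335.70001220703125, 154.10000610351562], [328.0, 179.10000610351562]]
scene ((185.5, 233.5), (9.0, 13.0), 90.0) [[179.0, 229.0], [192.0, 229.0], [192.0, 238.0], [179.0, 238.0]]
[ 0.58878793 -0.199281    0.05486968]
0.035 [ 0.5942 -0.1969  0.035 ] [0.084  0.0821 0.0848 0.0819] [  71.9  -18.5 -108.2  161. ]
0.035 [ 0.5759 -0.2053  0.035 ] [0.0321 0.0413 0.032  0.0407] [ 167.2   71.3  -13.8 -108.7]
0.055 [ 0.59   -0.1934  0.055 ] [0.0827 0.0808 0.0834 0.0806] [  71.9  -18.5 -108.2  161. ]
0.055 [ 0.5871 -0.205   0.055 ] [0.0315 0.0406 0.0314 0.04  ] [ 167.2   71.3  -13.8 -108.7]
0.075 [ 0.5858 -0.1898  0.075 ] [0.0813 0.0795 0.082  0.0793] [  71.9  -18.5 -108.2  161. ]
0.075 [ 0.5983 -0.2048  0.075 ] [0.0309 0.0398 0.0309 0.0393] [ 167.2   71.3  -13.8 -108.7]
```

```bash
python3 -m jog '[{"dx":28,"dy":38,"dz":8,"az":-0.04},{"dx":28,"dy":38,"dz":8,"az":-0.04},{"dx":28,"dy":38,"dz":8,"az":-0.04},{"dx":28,"dy":38,"dz":8,"az":-0.04},{"dx":28,"dy":38,"dz":8,"az":-0.04},{"dx":28,"dy":38,"dz":8,"az":-0.04},{"dx":28,"dy":38,"dz":8,"az":-0.04},{"dx":28,"dy":38,"dz":0,"az":-0.04}]'; python3 -c "
from station import telemetry as t;o=t.get_obs();print(o['q'],o['tool_pos'],o['eef_rot'])"; python3 -m jog '[{"dx":28,"dy":38,"az":-0.04},{"dx":28,"dy":38,"az":-0.04},{"dx":28,"dy":38,"az":-0.04},{"dx":28,"dy":38,"az":-0.04},{"dx":28,"dy":38,"az":-0.04},{},{}]'
python3 -c "
from h import *
o=telemetry.get_obs();print(o['q'],o['tool_pos'],o['eef_rot'])
s=snap('wrist');crop(s,0,0,512,384,1.5,'w1.png')
"
```

```text
[ 1.16950651  0.59142291  0.04836588  1.60876507 -0.03330526  0.94266293
 -0.03371885] [ 0.219608   -0.69077778  0.23104115] [-1.57083281e+00  4.51572664e-04 -1.26297425e+00]
[ 1.16950651  0.59142291  0.04836588  1.60876507 -0.03330526  0.94266293
 -0.03371885] [ 0.219608   -0.69077778  0.23104115] [-1.57083281e+00  4.51572664e-04 -1.26297425e+00]invalid input at $[0]: expected keys dx, dy, dz, ax, ay, az, claw
invalid input at $[0]: expected keys dx, dy, dz, ax, ay, az, claw
```

View pics/w1.png

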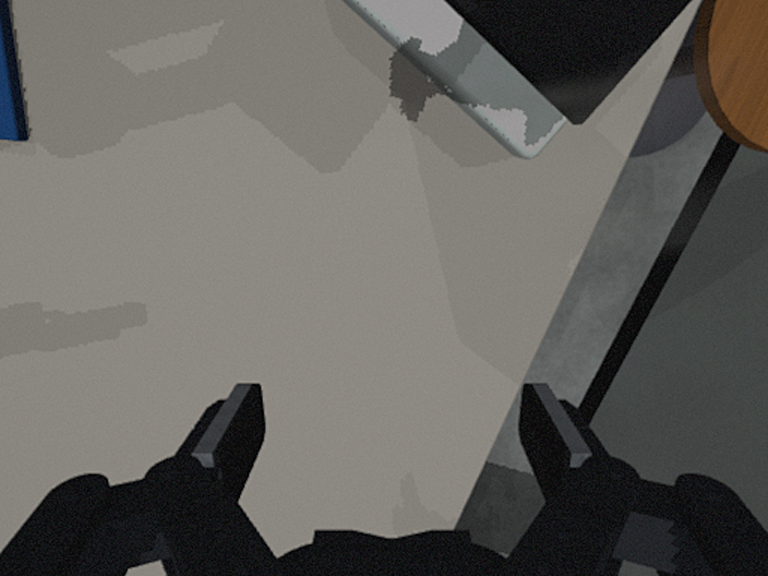

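```bash
python3 -m jog '[{"dx":28,"dy":38,"dz":8,"ax":0,"ay":0,"az":-0.04,"claw":85},{"dx":28,"dy":38,"dz":8,"ax":0,"ay":0,"az":-0.04,"claw":85},{"dx":28,"dy":38,"dz":8,"ax":0,"ay":0,"az":-0.04,"claw":85},{"dx":28,"dy":38,"dz":8,"ax":0,"ay":0,"az":-0.04,"claw":85},{"dx":28,"dy":38,"dz":8,"ax":0,"ay":0,"az":-0.04,"claw":85},{"dx":28,"dy":38,"dz":8,"ax":0,"ay":0,"az":-0.04,"claw":85},{"dx":28,"dy":38,"dz":8,"ax":0,"ay":0,"az":-0.04,"claw":85},{"dx":28,"dy":38,"dz":0,"ax":0,"ay":0,"az":-0.04,"claw":85}]'; python3 -c "
from station import telemetry as t;o=t.get_obs();print(o['q'],o['tool_pos'],o['eef_rot'])"; python3 -m jog '[{"dx":28,"dy":38,"dz":0,"ax":0,"ay":0,"az":-0.04,"claw":85},{"dx":28,"dy":38,"dz":0,"ax":0,"ay":0,"az":-0.04,"claw":85},{"dx":28,"dy":38,"dz":0,"ax":0,"ay":0,"az":-0.04,"claw":85},{"dx":0,"dy":38,"dz":0,"ax":0,"ay":0,"az":-0.04,"claw":85},{"dx":0,"dy":0,"dz":0,"ax":0,"ay":0,"az":0,"claw":85}]'
python3 -c "
from h import *
o=telemetry.get_obs();print(o['q'],o['tool_pos'],o['eef_rot'])
s=snap('wrist');crop(s,0,0,512,384,1.5,'w2.png')
"
```

```text
clock: 1.2
tool_pos: [0.4453, -0.3859, 0.2889]
eef_rot: [-1.568, -0.002, -1.585]
ft_force: [1.3, -0.9, -0.6]
finger_gap: 0.0849
[ 0.5737949   0.35580301  0.08373221  1.86945272 -0.03683355  0.91461081
 -0.91007803] [ 0.44527129 -0.38585515  0.28888609] [-1.56820229 -0.00186956 -1.58477065]
clock: 1.7
tool_pos: [0.5294, -0.2271, 0.2871]
eef_rot: [-1.572, 0.004, -1.732]
ft_force: [-0.9, -0.9, 0.1]
finger_gap: 0.0853
[ 0.27712938  0.34199141  0.0673623   1.89515499 -0.03374495  0.9071754
 -1.37099909] [ 0.5294394  -0.22707726  0.28710577] [-1.57179104  0.00425052 -1.73243618]
```

View pics/w2.png

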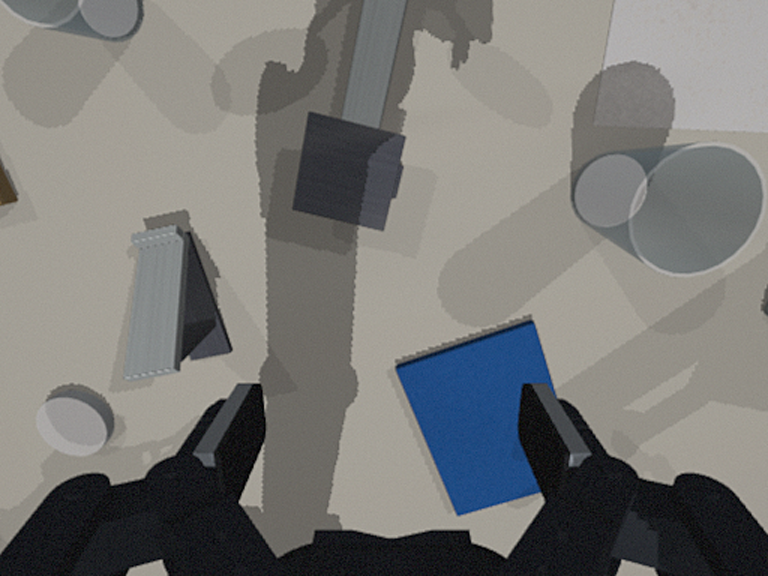

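```bash
python3 - <<'E'
from h import *
from scipy.optimize import least_squares
w=snap('wrist');t=snap('top')
c=np.array([(308,112),(406,133),(384,230),(293,208)])/1.5
for z in(.035,.045,.055,.065,.075):
    P=np.array([onz(w,p,z) for p in c]);e=P-np.roll(P,1,0);print(z,P.mean(0).round(4),np.linalg.norm(e,axis=1).round(4),np.degrees(np.arctan2(e[:,1],e[:,0])).round(1),proj(t,P.mean(0)).round(1))
# rail: edge mid lines at rail
# screen manual
c=np.array([(57,135),(135,130),(149,316),(68,322)])/4+[180,80]
P=np.array([onz(t,p,.022) for p in c]);e=P-np.roll(P,1,0);print(P.mean(0).round(4),np.linalg.norm(e,axis=1).round(4),np.degrees(np.arctan2(e[:,1],e[:,0])).round(1))
D=[([1.1695,.5914,.0484,1.6088,-.0333,.9427],[.2196,-.6908,.2310]),([.57379,.3558,.0837,1.86945,-.0368,.9146],[.44527,-.38586,.28889]),([.27713,.34199,.06736,1.89515,-.0337,.9072],[.52944,-.22708,.28711])]
def f(p):
    r=[]
    for q,x in D:
        a=q[1];b=a+q[3];d=b+q[5]
        r+=[p[0]*np.sin(a)+p[1]*np.sin(b)+p[2]*np.sin(d)-np.hypot(x[0],x[1]),p[3]+p[0]*np.cos(a)+p[1]*np.cos(b)+p[2]*np.cos(d)-x[2]]
    return r
s=least_squares(f,[.4,.4,.25,.3]);print(s.x,np.array(s.fun).round(4))
E
```

```text
0.035 [ 0.591  -0.2042  0.035 ] [0.0798 0.0817 0.0831 0.0816] [ -22.3 -110.8  157.6   66.9] [321.1 163.5]
0.045 [ 0.5916 -0.2053  0.045 ] [0.0777 0.0797 0.081  0.0795] [ -22.3 -110.8  157.6   66.9] [322.  162.6]
0.055 [ 0.5921 -0.2063  0.055 ] [0.0757 0.0776 0.0789 0.0775] [ -22.3 -110.8  157.6   66.9] [322.9 161.8]
0.065 [ 0.5926 -0.2074  0.065 ] [0.0737 0.0755 0.0768 0.0754] [ -22.3 -110.8  157.6   66.9] [323.9 160.9]
0.075 [ 0.5931 -0.2084  0.075 ] [0.0717 0.0735 0.0747 0.0734] [ -22.3 -110.8  157.6   66.9] [324.8 160. ]
[0.6842 0.151  0.022 ] [0.1503 0.0613 0.1498 0.0627] [   3.6  -86.7 -175.9   93.7]
[0.6216288  0.46879907 0.37639899 0.3676416 ] [ 0.0002  0.0003 -0.0001 -0.0003 -0.0001 -0.    ]
```

```bash
python3 - <<'E'
from h import *
w=snap('wrist');t=snap('top')
crop(w,70,130,100,140,5,'w3.png'); crop(t,235,160,60,65,9,'t3.png')
E
```

```text
(no output)
```

View pics/w3.png

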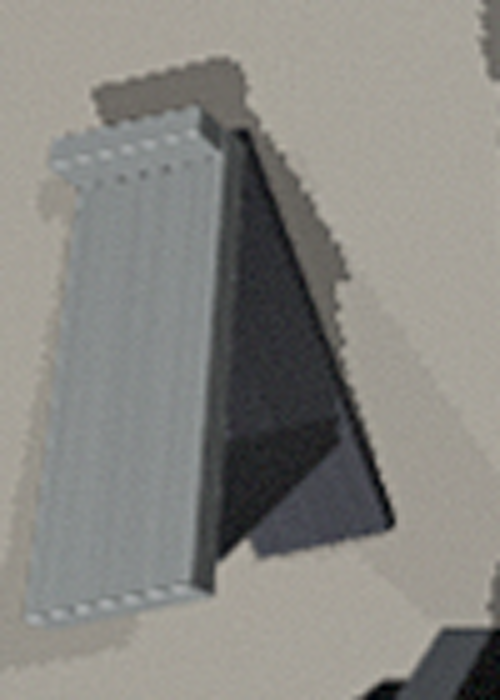

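View pics/t3.png

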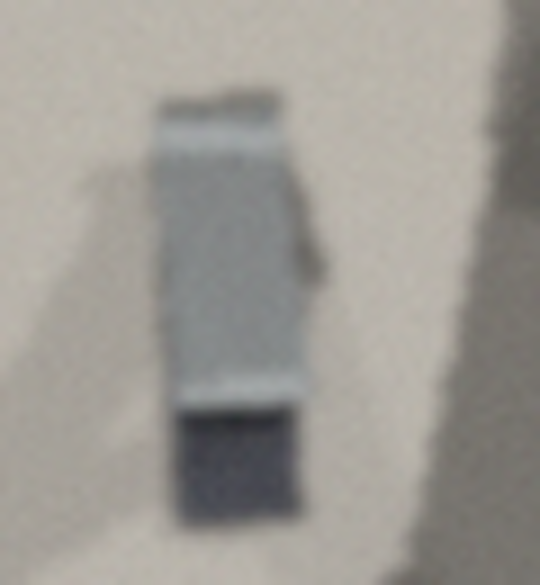

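```bash
python3 - <<'E'
from h import *
w=snap('wrist');t=snap('top')
W=lambda a:np.array(a)/5+[70,130];T=lambda a:np.array(a)/9+[235,160]
for s,f,c,h in((w,W,[(75,187),(222,155)],[(30,612),(195,583)]),(t,T,[(160,155),(283,150)],[(180,383),(303,377)])):
    C=np.array([onz(s,p,.02) for p in f(c)]);H=np.array([onz(s,p,.1084) for p in f(h)])
    d=H.mean(0)-C.mean(0)
    print('C',C.mean(0).round(4),np.linalg.norm(C[1]-C[0]).round(4),'H',H.mean(0).round(4),np.linalg.norm(H[1]-H[0]).round(4),'axis',np.degrees(np.arctan2(d[1],d[0])).round(1),np.hypot(*d[:2]).round(4),'perp',[np.degrees(np.arctan2(*(X[1]-X[0])[[1,0]])).round(1) for X in(C,H)])
E
```

```text
C [ 0.5559 -0.0143  0.02  ] 0.0436 H [ 0.4686 -0.0205  0.1084] 0.0421 axis -175.9 0.0876 perp [np.float64(-87.9), np.float64(-89.2)]
C [ 0.554  -0.0156  0.02  ] 0.0422 H [ 0.4654 -0.018   0.1084] 0.0389 axis -178.5 0.0886 perp [np.float64(-88.3), np.float64(-87.9)]
```

```bash
python3 -m jog '[{"dx":6,"dy":16,"dz":0,"ax":0,"ay":0,"az":0.147,"claw":85},{"dx":6,"dy":16,"dz":0,"ax":0,"ay":0,"az":0.147,"claw":85},{"dx":6,"dy":16,"dz":0,"ax":0,"ay":0,"az":0.147,"claw":85},{"dx":6,"dy":16,"dz":0,"ax":0,"ay":0,"az":0.147,"claw":85},{"dx":6,"dy":16,"dz":0,"ax":0,"ay":0,"az":0.147,"claw":85},{"dx":6,"dy":16,"dz":0,"ax":0,"ay":0,"az":0.147,"claw":85},{"dx":6,"dy":16,"dz":0,"ax":0,"ay":0,"az":0.147,"claw":85},{"dx":6,"dy":16,"dz":0,"ax":0,"ay":0,"az":0.147,"claw":85}]';  python3 -m jog '[{"dx":6,"dy":16,"dz":-2,"ax":0,"ay":0,"az":0.147,"claw":85},{"dx":6,"dy":16,"dz":-2,"ax":0,"ay":0,"az":0.147,"claw":85},{"dx":6,"dy":16,"dz":-2,"ax":0,"ay":0,"az":0.147,"claw":85},{"dx":6,"dy":16,"dz":-2,"ax":0,"ay":0,"az":0.147,"claw":85},{"dx":6,"dy":16,"dz":-2,"ax":0,"ay":0,"az":0.147,"claw":85},{"dx":6,"dy":16,"dz":-2,"ax":0,"ay":0,"az":0.147,"claw":85},{"dx":6,"dy":16,"dz":-2,"ax":0,"ay":0,"az":0.147,"claw":85},{"dx":6,"dy":16,"dz":-2,"ax":0,"ay":0,"az":0.147,"claw":85}]'; python3 -m jog '[{"dx":6,"dy":16,"dz":-10,"ax":0,"ay":0,"az":0.147,"claw":85},{"dx":6,"dy":16,"dz":-10,"ax":0,"ay":0,"az":0.147,"claw":85},{"dx":6,"dy":16,"dz":-10,"ax":0,"ay":0,"az":0.147,"claw":85},{"dx":6,"dy":16,"dz":-10,"ax":0,"ay":0,"az":0.147,"claw":85},{"dx":6,"dy":16,"dz":-10,"ax":0,"ay":0,"az":0.147,"claw":85},{"dx":6,"dy":16,"dz":-10,"ax":0,"ay":0,"az":0.147,"claw":85},{"dx":6,"dy":26,"dz":-10,"ax":0,"ay":0,"az":0.147,"claw":85},{"dx":0,"dy":0,"dz":0,"ax":0,"ay":0,"az":0,"claw":85}]'
python3 -c "
from h import *
o=telemetry.get_obs();print(o['q'],o['tool_pos'],o['eef_rot'])
s=snap('wrist');crop(s,0,0,512,384,1.5,'w4.png')
"
```

```text
clock: 2.85
tool_pos: [0.5758, -0.1078, 0.2873]
eef_rot: [-1.571, -0.0, -0.563]
ft_force: [0.3, 0.1, 0.7]
finger_gap: 0.0854
clock: 3.65
tool_pos: [0.6241, 0.02, 0.2711]
eef_rot: [-1.571, 0.0, 0.612]
ft_force: [-1.1, -1.2, 0.4]
finger_gap: 0.0852
clock: 4.45
tool_pos: [0.6653, 0.1459, 0.1997]
eef_rot: [-1.569, -0.004, 1.642]
ft_force: [0.4, -0.5, 0.2]
finger_gap: 0.085
[ 0.19038141  0.67019191 -0.73196863  1.71556407  0.52471661  0.96313584
  0.89930365] [0.6653087  0.14590781 0.19974477] [-1.56885056 -0.00377736  1.64183824]
```

View pics/w4.png

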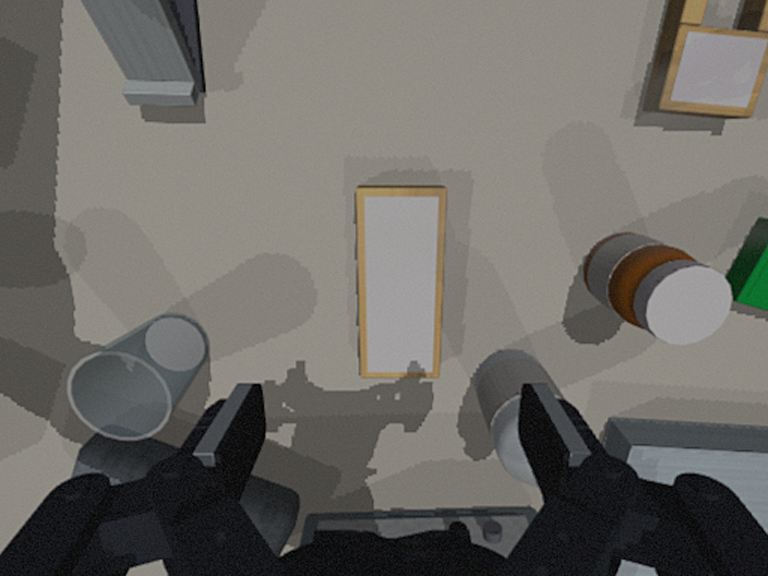

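```bash
python3 - <<'E'
from h import *
w=snap('wrist')
c=np.array([(357,187),(447,187),(440,378),(360,378)])/1.5
P=np.array([onz(w,p,.022) for p in c]);e=P-np.roll(P,1,0);print(P.mean(0).round(4),np.linalg.norm(e,axis=1).round(4),np.degrees(np.arctan2(e[:,1],e[:,0])).round(1))
c=np.array([(124,93),(193,97)])/1.5
print([onz(w,p,.0285).round(4) for p in c]) #lip top
# jar/bottle base-ish
print(telemetry.get_obs()['tool_pos'])
E
```

```text
[0.688  0.1523 0.022 ] [0.1507 0.0629 0.1507 0.0646] [-176.6   93.9    4.1  -86.1]
[array([ 0.5655, -0.0352,  0.0285]), array([0.5649, 0.0087, 0.0285])]
[0.66579048 0.14212656 0.20068921]
```

```bash
python3 -m jog '[{"dx":11,"dy":5,"dz":-10,"ax":0,"ay":0,"az":0,"claw":85},{"dx":10,"dy":5,"dz":-20,"ax":0,"ay":0,"az":0,"claw":85},{"dx":0,"dy":0,"dz":-40,"ax":0,"ay":0,"az":0,"claw":85},{"dx":0,"dy":0,"dz":-40,"ax":0,"ay":0,"az":0,"claw":85},{"dx":0,"dy":0,"dz":-30,"ax":0,"ay":0,"az":0,"claw":85},{"dx":0,"dy":0,"dz":-20,"ax":0,"ay":0,"az":0,"claw":85},{"dx":0,"dy":0,"dz":-10,"ax":0,"ay":0,"az":0,"claw":85},{"dx":0,"dy":0,"dz":0,"ax":0,"ay":0,"az":0,"claw":85}]'
python3 -c "
from h import *
o=telemetry.get_obs();print(o['q'],o['tool_pos'],o['eef_rot'])
s=snap('wrist');crop(s,0,0,512,384,1.5,'w5.png')
"
```

```text
clock: 5.35
tool_pos: [0.6866, 0.1524, 0.0303]
eef_rot: [-1.57, 0.001, 1.637]
ft_force: [-0.7, 0.0, -0.2]
finger_gap: 0.085
[ 0.0913045   0.87916164 -0.59274847  1.74261002  0.69154496  0.74141858
  0.77394191] [0.6865694  0.15237632 0.03025219] [-1.56959371e+00  7.74464678e-04  1.63721814e+00]
```

View pics/w5.png

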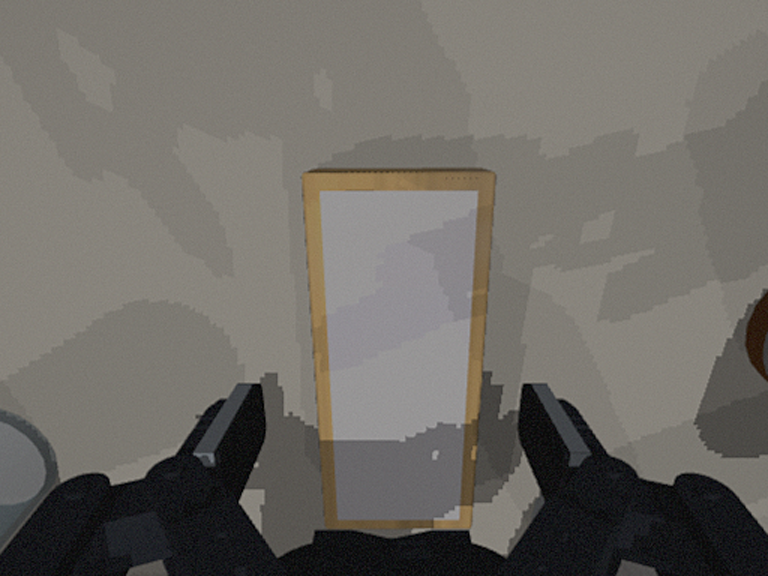

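```bash
python3 -m jog '[{"dx":0,"dy":0,"dz":-17,"ax":0,"ay":0,"az":0,"claw":85},{"dx":0,"dy":0,"dz":-14,"ax":0,"ay":0,"az":0,"claw":80},{"dx":0,"dy":0,"dz":0,"ax":0,"ay":0,"az":0,"claw":60},{"dx":0,"dy":0,"dz":0,"ax":0,"ay":0,"az":0,"claw":55},{"dx":0,"dy":0,"dz":0,"ax":0,"ay":0,"az":0,"claw":50},{"dx":0,"dy":0,"dz":0,"ax":0,"ay":0,"az":0,"claw":50}]' 60
python3 -c "
from h import *
o=telemetry.get_obs();print(o['tool_pos'],o['ft_force'],o['ft_torque'])
s=snap('wrist');crop(s,0,0,512,384,1.5,'w6.png')
"
```

```text
clock: 6.0
tool_pos: [0.6866, 0.1528, 0.0003]
eef_rot: [-1.571, 0.0, 1.638]
ft_force: [0.2, 0.5, -1.2]
finger_gap: 0.0626
[6.86600186e-01 1.52828196e-01 2.99411357e-04] [ 0.18300759  0.52048682 -1.21868934] [-0.00655537  0.00175605 -0.01256118]
```

View pics/w6.png

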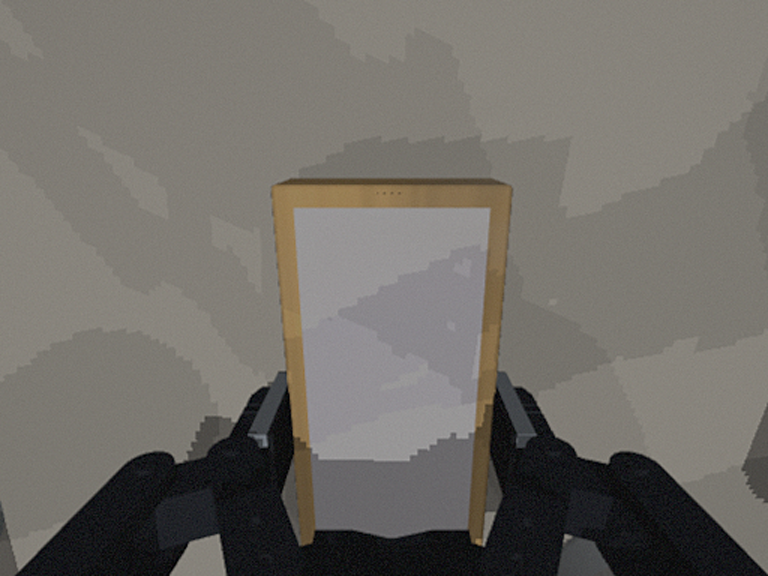

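```bash
python3 -m jog '[{"dx":0,"dy":0,"dz":20,"ax":0,"ay":0,"az":0,"claw":50},{"dx":0,"dy":0,"dz":45,"ax":0,"ay":0,"az":0,"claw":50},{"dx":0,"dy":0,"dz":45,"ax":0,"ay":0,"az":0,"claw":50},{"dx":0,"dy":0,"dz":30,"ax":0,"ay":0,"az":0,"claw":50},{"dx":0,"dy":0,"dz":0,"ax":0,"ay":0,"az":0,"claw":50}]'
python3 -m jog '[{"dx":-19,"dy":-28,"dz":2,"ax":-0.005,"ay":0.13,"az":-0.005,"claw":50},{"dx":-19,"dy":-28,"dz":2,"ax":-0.005,"ay":0.13,"az":-0.005,"claw":50},{"dx":-19,"dy":-28,"dz":2,"ax":-0.005,"ay":0.13,"az":-0.005,"claw":50},{"dx":-19,"dy":-28,"dz":2,"ax":-0.005,"ay":0.13,"az":-0.005,"claw":50},{"dx":-19,"dy":-28,"dz":2,"ax":-0.005,"ay":0.13,"az":-0.005,"claw":50},{"dx":-19,"dy":-28,"dz":0,"ax":-0.005,"ay":0.135,"az":-0.005,"claw":50},{"dx":0,"dy":0,"dz":0,"ax":0,"ay":0,"az":0,"claw":50}]'
cat >> h.py <<'E'
def st():
    o=telemetry.get_obs();M=R.from_euler('xyz',o['eef_rot']).as_matrix()
    print('q',o['q'].round(2),'p',o['tool_pos'].round(4),'F',o['ft_force'].round(1),'gap',o['finger_gap']);d=M[:,1];x=M[:,0]
    print('dir',d.round(4),'tilt',np.degrees(np.arctan2(np.hypot(d[0],d[1]),-d[2])).round(2),'az',np.degrees(np.arctan2(-d[1],-d[0])).round(2),'jaw',x.round(4),'jawaz',np.degrees(np.arctan2(x[1],x[0])).round(2))
E
python3 -c "
from h import *
st()
for n in ('wrist','scene'):
  s=snap(n);crop(s,0,0,512,384,1.5,'a_%s.png'%n)
"
```

```text
clock: 6.55
tool_pos: [0.6902, 0.1554, 0.1479]
eef_rot: [-1.582, -0.003, 1.638]
ft_force: [0.5, 0.7, -0.8]
finger_gap: 0.0626
clock: 7.25
tool_pos: [0.5717, -0.0218, 0.1464]
eef_rot: [-0.779, -0.003, 1.596]
ft_force: [-0.5, -0.3, -1.7]
finger_gap: 0.0626
q [ 0.34  0.95 -0.66  1.51  0.32  1.64  1.17] p [ 0.5717 -0.0218  0.1464] F [-0.5 -0.3 -1.7] gap 0.06260606088880034
dir [-0.7115 -0.0158 -0.7025] tilt 45.38 az 1.28 jaw [-0.025   0.9997  0.0028] jawaz 91.43
```

View pics/a_wrist.png

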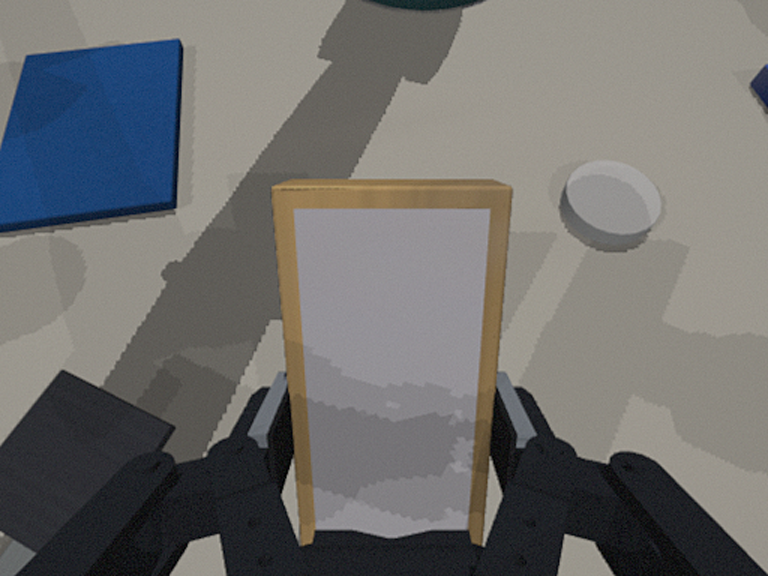

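View pics/a_scene.png

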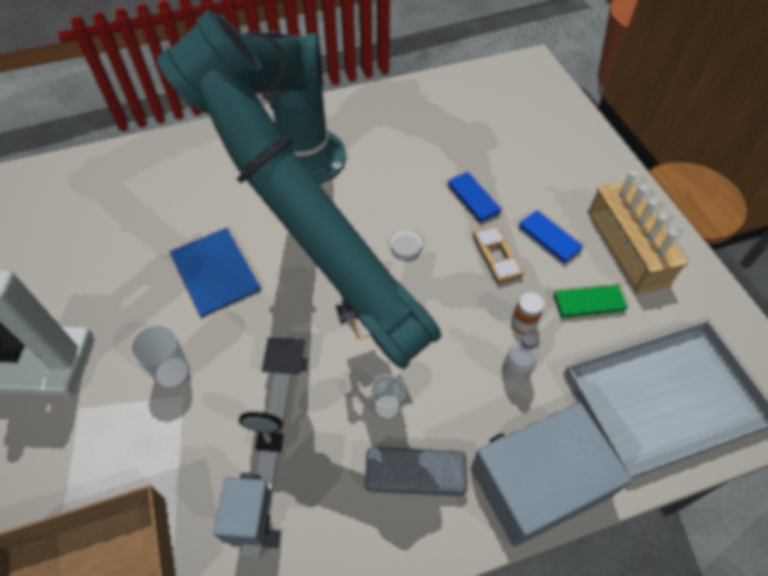

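```bash
python3 -m jog '[{"dx":-20,"dy":2,"dz":-19,"ax":0,"ay":0,"az":0.005,"claw":50},{"dx":-20,"dy":2,"dz":-19,"ax":0,"ay":0,"az":0.005,"claw":50},{"dx":-15,"dy":1,"dz":-15,"ax":0,"ay":0,"az":0.005,"claw":50},{"dx":-10,"dy":0,"dz":-10,"ax":0,"ay":0,"az":0,"claw":50},{"dx":0,"dy":0,"dz":0,"ax":0,"ay":0,"az":0,"claw":50},{"dx":0,"dy":0,"dz":0,"ax":0,"ay":0,"az":0,"claw":50}]'
python3 -c "
from h import *
st()
s=snap('scene');crop(s,190,170,130,110,6,'b_s.png')
s=snap('top');crop(s,200,110,130,110,6,'b_t.png')
"
```

```text
clock: 7.95
tool_pos: [0.5087, -0.0093, 0.088]
eef_rot: [-0.788, -0.01, 1.618]
ft_force: [0.4, 0.3, -1.6]
finger_gap: 0.0628
q [ 0.35  0.97 -0.67  1.69  0.35  1.46  1.13] p [ 0.5087 -0.0093  0.088 ] F [ 0.4  0.3 -1.6] gap 0.06284273004903321
dir [-0.7051 -0.0263 -0.7086] tilt 44.88 az 2.14 jaw [-0.0472  0.9988  0.0098] jawaz 92.7
```

View pics/b_s.png

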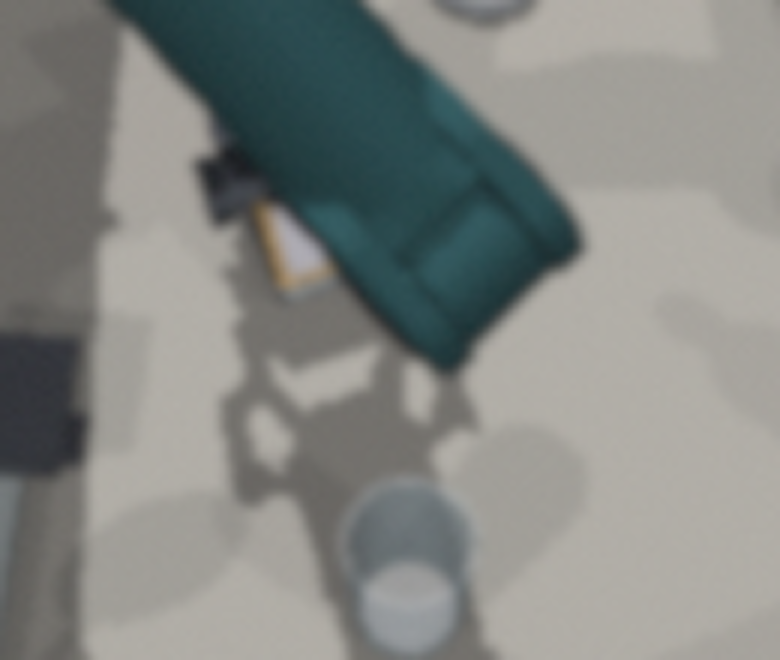

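View pics/b_t.png

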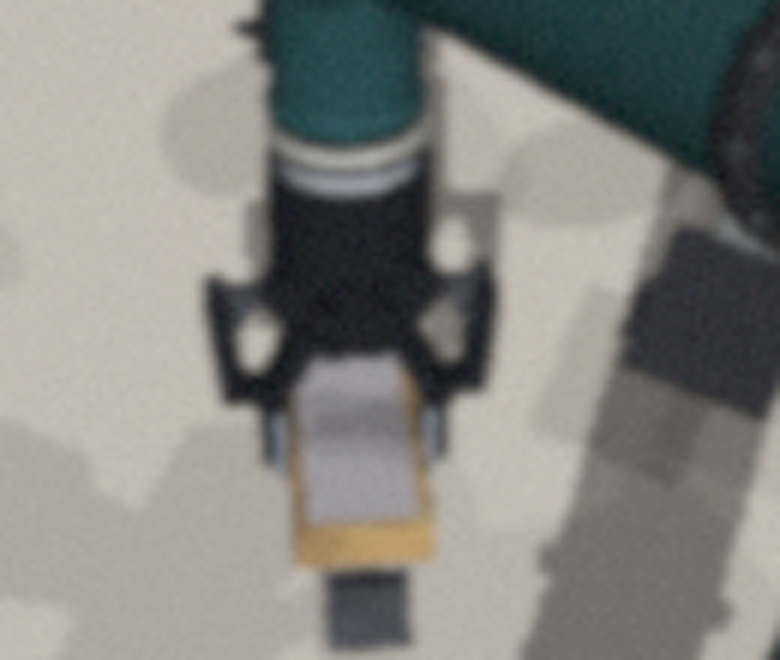

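```bash
python3 -m jog '[{"dx":-4,"dy":-7,"dz":-4,"ax":0,"ay":0,"az":-0.005,"claw":50},{"dx":-4,"dy":0,"dz":-4,"ax":0,"ay":0,"az":0,"claw":50},{"dx":0,"dy":0,"dz":0,"ax":0,"ay":0,"az":0,"claw":50},{"dx":0,"dy":0,"dz":0,"ax":0,"ay":0,"az":0,"claw":50}]';python3 -m jog '[{"dx":-1.5,"dy":0,"dz":-1.5,"ax":0,"ay":0,"az":0,"claw":50},{"dx":0,"dy":0,"dz":0,"ax":0,"ay":0,"az":0,"claw":50},{"dx":0,"dy":0,"dz":0,"ax":0,"ay":0,"az":0,"claw":50}]'
python3 -c "
from h import *
st()"
```

```text
clock: 8.45
tool_pos: [0.4994, -0.0171, 0.0792]
eef_rot: [-0.785, -0.009, 1.612]
ft_force: [-0.5, 0.2, -1.2]
finger_gap: 0.0626
clock: 8.75
tool_pos: [0.4982, -0.0168, 0.0778]
eef_rot: [-0.785, -0.009, 1.613]
ft_force: [0.3, -0.1, -2.3]
finger_gap: 0.0628
q [ 0.36  0.97 -0.66  1.71  0.36  1.43  1.12] p [ 0.4982 -0.0168  0.0778] F [ 0.3 -0.1 -2.3] gap 0.06284364263574883
dir [-0.7068 -0.023  -0.707 ] tilt 45.01 az 1.86 jaw [-0.042   0.9991  0.0094] jawaz 92.41
```

```bash
for i in 1 ; do python3 -m jog '[{"dx":-1,"dy":0,"dz":-1,"ax":0,"ay":0,"az":0,"claw":50},{"dx":0,"dy":0,"dz":0,"ax":0,"ay":0,"az":0,"claw":50}]'; python3 -m jog '[{"dx":-1,"dy":0,"dz":-1,"ax":0,"ay":0,"az":0,"claw":50},{"dx":0,"dy":0,"dz":0,"ax":0,"ay":0,"az":0,"claw":50}]'; done
```

```text
clock: 8.95
tool_pos: [0.4977, -0.0168, 0.0771]
eef_rot: [-0.786, -0.009, 1.612]
ft_force: [2.3, 0.7, 1.6]
finger_gap: 0.0624
clock: 9.15
tool_pos: [0.4977, -0.0167, 0.0771]
eef_rot: [-0.788, -0.009, 1.613]
ft_force: [3.9, -0.3, 5.7]
finger_gap: 0.0625
```

```bash
python3 -m jog '[{"dx":2,"dy":0,"dz":-2,"ax":0,"ay":0,"az":0,"claw":50},{"dx":2,"dy":0,"dz":-2,"ax":0,"ay":0,"az":0,"claw":50},{"dx":0,"dy":0,"dz":0,"ax":0,"ay":0,"az":0,"claw":50}]'; python3 -m jog '[{"dx":1,"dy":0,"dz":-1,"ax":0,"ay":0,"az":0,"claw":50},{"dx":0,"dy":0,"dz":0,"ax":0,"ay":0,"az":0,"claw":50}]'
```

```text
clock: 9.45
tool_pos: [0.5005, -0.0164, 0.0742]
eef_rot: [-0.783, -0.009, 1.613]
ft_force: [2.7, -0.1, 9.5]
finger_gap: 0.0627
clock: 9.65
tool_pos: [0.5006, -0.0164, 0.0741]
eef_rot: [-0.781, -0.009, 1.613]
ft_force: [1.9, -0.9, 11.8]
finger_gap: 0.0626
```

```bash
python3 -m jog '[{"dx":0,"dy":0,"dz":0,"ax":0,"ay":0,"az":0,"claw":66},{"dx":0,"dy":0,"dz":0,"ax":0,"ay":0,"az":0,"claw":75},{"dx":0,"dy":0,"dz":0,"ax":0,"ay":0,"az":0,"claw":85},{"dx":0,"dy":0,"dz":0,"ax":0,"ay":0,"az":0,"claw":85},{"dx":0,"dy":0,"dz":0,"ax":0,"ay":0,"az":0,"claw":85}]'
python3 -c "
from h import *
st()
s=snap('wrist');crop(s,0,0,512,384,1.5,'c_w.png')
"
```

```text
clock: 10.15
tool_pos: [0.501, -0.017, 0.0706]
eef_rot: [-0.785, -0.009, 1.613]
ft_force: [0.5, -0.5, 0.2]
finger_gap: 0.085
q [ 0.36  0.99 -0.66  1.7   0.36  1.43  1.12] p [ 0.501  -0.017   0.0706] F [ 0.5 -0.5  0.2] gap 0.08496583839733975
dir [-0.7072 -0.0229 -0.7067] tilt 45.03 az 1.86 jaw [-0.0417  0.9991  0.0093] jawaz 92.39
```

View pics/c_w.png

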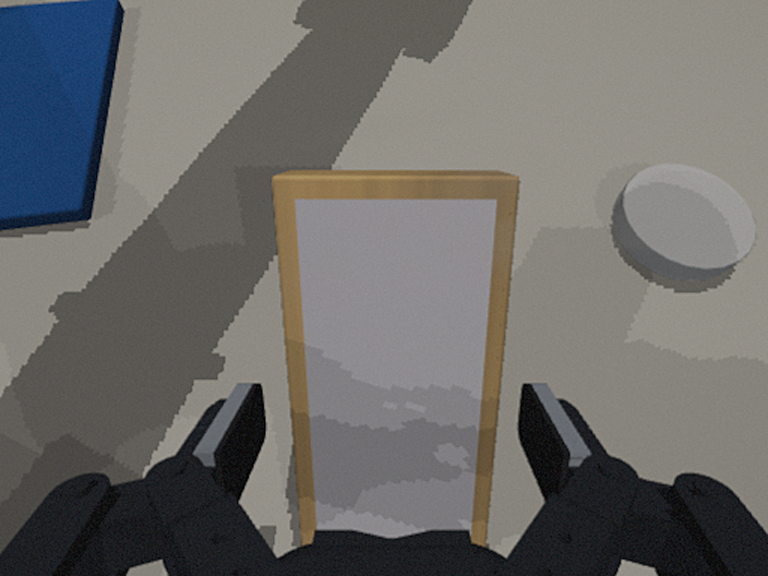

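```bash
python3 - <<'E'
from h import *
w=snap('wrist')
for az in (2.0,):
    a=np.radians(az);h=np.array([np.cos(a),np.sin(a),0]);n=(h+[0,0,1])/2**.5;u=(-h+np.array([0,0,1]))/2**.5;y=np.cross(n,u)
    C=np.array([.555,-.015,.02]); 
    P0=C+n*22e-3
    L=[]
    for p in((273,179),(519,179),(301,545),(486,545)):
        d=ray(w,np.array(p)/1.5);X=w['p']+d*((P0-w['p'])@n)/(d@n);L.append(((X-C)@u,(X-C)@n,(X-C)@y))
    print(np.round(L,4), 'u',u,'n',n)
E
```

```text
[[ 0.148   0.022   0.032 ]
 [ 0.1488  0.022  -0.0311]
 [ 0.0252  0.022   0.0313]
 [ 0.0259  0.022  -0.0326]] u [-0.70667603 -0.02467767  0.70710678] n [0.70667603 0.02467767 0.70710678]
```

```bash
python3 -m jog '[{"dx":15,"dy":0,"dz":15,"ax":0,"ay":0,"az":0,"claw":85},{"dx":30,"dy":1,"dz":30,"ax":0,"ay":0,"az":0,"claw":85},{"dx":15,"dy":0,"dz":30,"ax":0,"ay":0,"az":0,"claw":85},{"dx":0,"dy":0,"dz":30,"ax":0,"ay":0,"az":0,"claw":85},{"dx":0,"dy":0,"dz":10,"ax":0,"ay":-0.13,"az":0,"claw":85},{"dx":-8,"dy":0,"dz":0,"ax":0.005,"ay":-0.13,"az":0,"claw":85},{"dx":-12,"dy":0,"dz":0,"ax":0.005,"ay":-0.13,"az":0,"claw":85},{"dx":-12,"dy":0,"dz":0,"ax":0.005,"ay":-0.13,"az":0,"claw":85}]'; python3 -m jog '[{"dx":-17,"dy":0,"dz":0,"ax":0.005,"ay":-0.13,"az":0,"claw":85},{"dx":-17,"dy":0,"dz":0,"ax":0.005,"ay":-0.135,"az":0,"claw":85},{"dx":0,"dy":0,"dz":0,"ax":0,"ay":0,"az":0,"claw":85},{"dx":0,"dy":0,"dz":0,"ax":0,"ay":0,"az":0,"claw":85}]'
python3 -c "
from h import *
st()
s=snap('wrist');crop(s,0,0,512,384,1.5,'d_w.png')
"
```

```text
clock: 11.05
tool_pos: [0.5295, -0.0155, 0.1864]
eef_rot: [-1.312, -0.002, 1.615]
ft_force: [0.7, 0.2, 0.4]
finger_gap: 0.0851
clock: 11.45
tool_pos: [0.493, -0.0164, 0.1859]
eef_rot: [-1.569, 0.002, 1.616]
ft_force: [1.3, -0.0, -0.2]
finger_gap: 0.085
q [ 0.53  0.47 -0.78  2.14  0.5   0.73  1.03] p [ 0.493  -0.0164  0.1859] F [ 1.3 -0.  -0.2] gap 0.08496640807232983
dir [-0.0021 -0.0017 -1.    ] tilt 0.16 az 39.32 jaw [-0.045   0.999  -0.0016] jawaz 92.58
```

View pics/d_w.png

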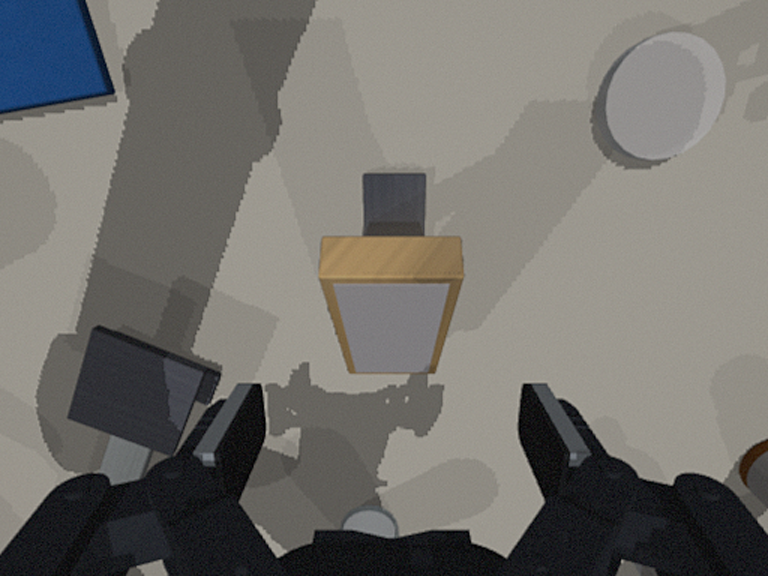

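```bash
python3 - <<'E'
from h import *
w=snap('wrist')
P=[onz(w,np.array(p)/1.5,.1405) for p in((319,278),(464,278))];print(np.round(P,4),np.linalg.norm(P[0]-P[1]))
P=[onz(w,np.array(p)/1.5,.0353) for p in((347,373),(437,373))];print('low outer',np.round(P,4),np.linalg.norm(P[0]-P[1]))
c=np.array([(97,328),(221,374),(178,453),(68,417)])/1.5
for z in(.035,.045,.055):
    P=np.array([onz(w,p,z) for p in c]);e=P-np.roll(P,1,0);print(z,P.mean(0).round(4),np.linalg.norm(e,axis=1).round(4),np.degrees(np.arctan2(e[:,1],e[:,0])).round(1))
st()
E
```

```text
[[ 0.471  -0.0494  0.1405]
 [ 0.4682  0.0141  0.1405]] 0.06360594464991948
low outer [[ 0.5763 -0.0456  0.0353]
 [ 0.5733  0.0206  0.0353]] 0.0662616922077304
0.035 [ 0.6019 -0.1996  0.035 ] [0.0831 0.0914 0.0822 0.0857] [ 155.4   68.8  -28.7 -110.2]
0.045 [ 0.5954 -0.1935  0.045 ] [0.0803 0.0883 0.0794 0.0828] [ 155.4   68.8  -28.7 -110.2]
0.055 [ 0.589  -0.1874  0.055 ] [0.0775 0.0852 0.0766 0.0799] [ 155.4   68.8  -28.7 -110.2]
q [ 0.53  0.47 -0.78  2.13  0.5   0.73  1.03] p [ 0.497  -0.0158  0.1864] F [ 0.8 -0.3  0.7] gap 0.08503061839304009
dir [ 1.6e-03  8.0e-04 -1.0e+00] tilt 0.1 az -154.07 jaw [-4.340e-02  9.991e-01  7.000e-04] jawaz 92.49
```

```bash
python3 -m jog '[{"dx":0,"dy":-1,"dz":-30,"ax":0,"ay":0,"az":0,"claw":85},{"dx":0,"dy":0,"dz":-30,"ax":0,"ay":0,"az":0,"claw":85},{"dx":0,"dy":0,"dz":-25,"ax":0,"ay":0,"az":0,"claw":85},{"dx":0,"dy":0,"dz":-15,"ax":0,"ay":0,"az":0,"claw":85},{"dx":0,"dy":0,"dz":-5,"ax":0,"ay":0,"az":0,"claw":85},{"dx":0,"dy":0,"dz":0,"ax":0,"ay":0,"az":0,"claw":85}]'
python3 -c "
from h import *
st()
s=snap('wrist');crop(s,0,0,512,384,1.5,'e_w.png')
"
```

```text
clock: 12.15
tool_pos: [0.4966, -0.0164, 0.0801]
eef_rot: [-1.57, -0.001, 1.615]
ft_force: [-0.3, -0.3, 0.3]
finger_gap: 0.0851
q [ 0.38  0.62 -0.6   2.2   0.73  0.52  0.84] p [ 0.4966 -0.0164  0.0801] F [-0.3 -0.3  0.3] gap 0.08511911290132726
dir [-4.e-04  1.e-03 -1.e+00] tilt 0.06 az -66.42 jaw [-0.0439  0.999   0.001 ] jawaz 92.51
```

View pics/e_w.png

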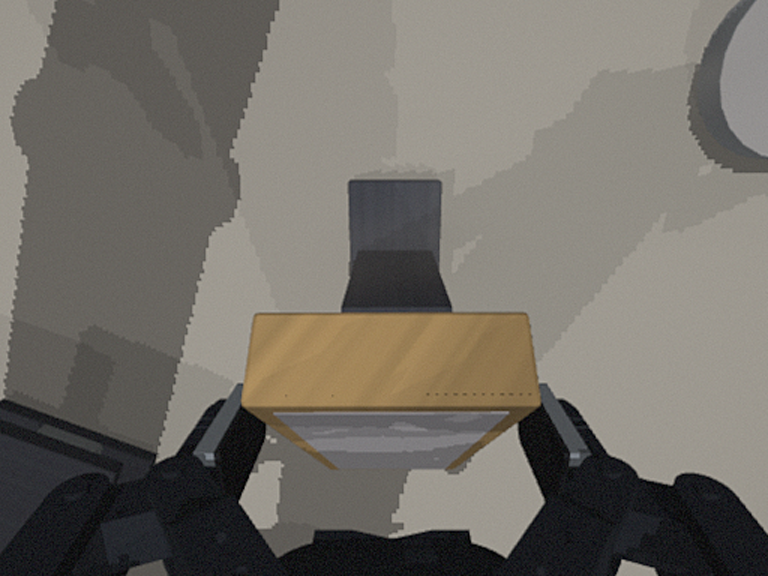

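```bash
python3 -m jog '[{"dx":0,"dy":0,"dz":-1,"ax":0,"ay":0,"az":0,"claw":75},{"dx":0,"dy":0,"dz":0,"ax":0,"ay":0,"az":0,"claw":60},{"dx":0,"dy":0,"dz":0,"ax":0,"ay":0,"az":0,"claw":50},{"dx":0,"dy":0,"dz":0,"ax":0,"ay":0,"az":0,"claw":50},{"dx":0,"dy":0,"dz":0,"ax":0,"ay":0,"az":0,"claw":50}]' 70
python3 -c "
from h import *
st()
s=snap('wrist');crop(s,0,0,512,384,1.5,'f_w.png')
"
```

```text
clock: 12.7
tool_pos: [0.496, -0.0168, 0.0809]
eef_rot: [-1.573, -0.0, 1.615]
ft_force: [-1.8, 0.4, 6.1]
finger_gap: 0.0628
q [ 0.38  0.62 -0.6   2.2   0.73  0.51  0.83] p [ 0.496  -0.0168  0.0809] F [-1.8  0.4  6.1] gap 0.06280015934550431
dir [ 2.1e-03  2.0e-04 -1.0e+00] tilt 0.12 az -175.31 jaw [-4.38e-02  9.99e-01  1.00e-04] jawaz 92.51
```

View pics/f_w.png

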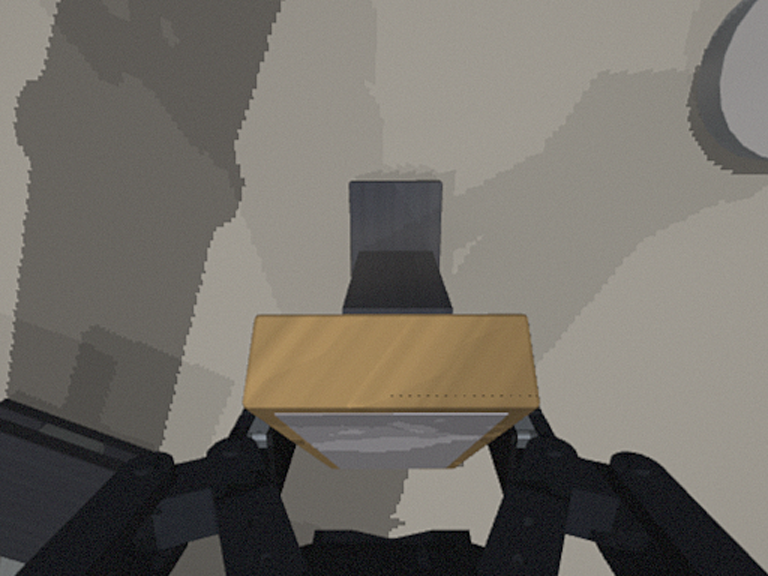

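```bash
python3 -m jog '[{"dx":0,"dy":0,"dz":10,"ax":0,"ay":0,"az":0,"claw":50},{"dx":0,"dy":0,"dz":30,"ax":0,"ay":0,"az":0,"claw":50},{"dx":10,"dy":0,"dz":40,"ax":0,"ay":0,"az":0,"claw":50},{"dx":20,"dy":0,"dz":40,"ax":0,"ay":0,"az":0,"claw":50},{"dx":35,"dy":-15,"dz":30,"ax":0,"ay":0,"az":0,"claw":50},{"dx":35,"dy":-15,"dz":20,"ax":0,"ay":0,"az":0,"claw":50},{"dx":20,"dy":-15,"dz":0,"ax":0,"ay":0,"az":0,"claw":50},{"dx":0,"dy":0,"dz":0,"ax":0,"ay":0,"az":0,"claw":50}]'
python3 -m jog '[{"dx":0,"dy":0,"dz":0,"ax":0,"ay":0,"az":0,"claw":50},{"dx":0,"dy":0,"dz":0,"ax":0,"ay":0,"az":0,"claw":50}]'
python3 -c "
from h import *
st()
s=snap('wrist');crop(s,0,0,512,384,1.5,'g_w.png');crop(s,0,130,200,150,4,'g_c.png')
print(s['p'].tolist(),s['R'].tolist())
"
```

```text
clock: 13.55
tool_pos: [0.6181, -0.0658, 0.2507]
eef_rot: [-1.574, 0.001, 1.609]
ft_force: [-1.2, -0.0, -2.0]
finger_gap: 0.0626
clock: 13.75
tool_pos: [0.6133, -0.0612, 0.2493]
eef_rot: [-1.568, -0.001, 1.616]
ft_force: [-0.8, 0.3, -0.9]
finger_gap: 0.0628
q [ 0.58  0.55 -0.8   1.82  0.46  0.98  1.2 ] p [ 0.6133 -0.0612  0.2493] F [-0.8  0.3 -0.9] gap 0.06277841575876753
dir [-2.7e-03  6.0e-04 -1.0e+00] tilt 0.16 az -12.6 jaw [-4.55e-02  9.99e-01  7.00e-04] jawaz 92.61
[0.5299415180810069, -0.06563621161438994, 0.39245423087213305] [[-0.04642359932296074, 0.9451926374024848, 0.3231961132594755], [0.9989216708423116, 0.04373636617846285, 0.015576450016099462], [0.0005873223151126805, 0.32357071634131856, -0.9462038081612546]]
```

View pics/g_w.png

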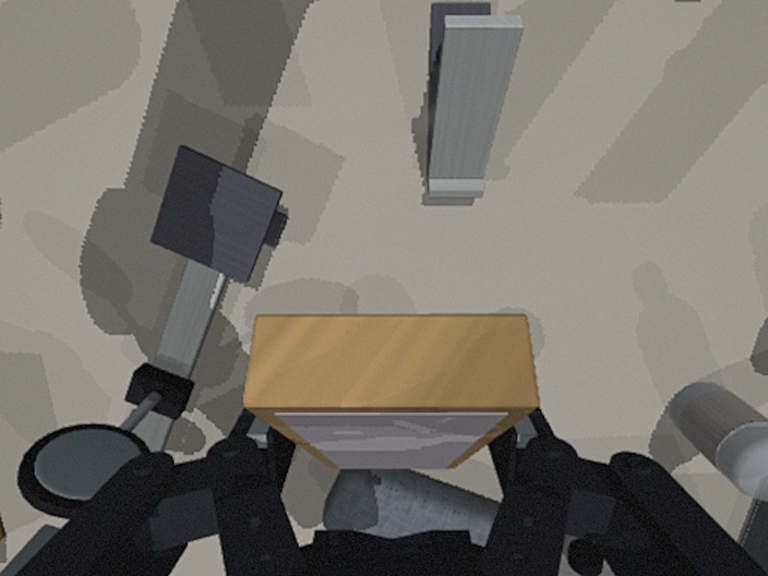

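```bash
python3 - <<'E'
from h import *
w=snap('wrist')
def mk(p,e):
    T=np.eye(4);T[:3,:3]=R.from_euler('xyz',e).as_matrix();T[:3,3]=p;C=T@w['T_tool_cam'];return dict(K=w['K'],R=C[:3,:3],p=C[:3,3])
w2=mk([.52944,-.22708,.28711],[-1.57179,.00425,-1.73243])
c=np.array([(181,145),(283,192),(249,281),(151,239)])/1.5
for z in(.035,.045,.055):
    P=np.array([onz(w,p,z) for p in c]);e=P-np.roll(P,1,0);print(z,P.mean(0).round(4),np.linalg.norm(e,axis=1).round(4),np.degrees(np.arctan2(e[:,1],e[:,0])).round(1))
c2=np.array([(308,112),(406,133),(384,230),(293,208)])/1.5
# w2 image up=+x ; g image up = -x : correspondences rotated by 180
c2=np.roll(c2,2,0)
Q=np.array([tri(w,a,w2,b) for a,b in zip(c,c2)]);print(Q.round(4),Q.mean(0).round(4))
t=snap('top');
for k in(.04,.05):print(proj(t,[.592,-.2,k]))
E
```

```text
0.035 [ 0.5936 -0.2013  0.035 ] [0.0801 0.082  0.0802 0.0833] [ 156.7   67.6  -22.4 -112.5]
0.045 [ 0.5919 -0.1975  0.045 ] [0.0778 0.0797 0.0779 0.081 ] [ 156.7   67.6  -22.4 -112.5]
0.055 [ 0.5901 -0.1937  0.055 ] [0.0756 0.0774 0.0757 0.0787] [ 156.7   67.6  -22.4 -112.5]
[[ 0.5401 -0.2204  0.0432]
 [ 0.5709 -0.1465  0.042 ]
 [ 0.6434 -0.1761  0.0428]
 [ 0.614  -0.2518  0.041 ]] [ 0.5921 -0.1987  0.0423]
[319.99176575 162.86112766]
[320.56354828 162.17468729]
```

```bash
python3 -m jog '[{"dx":-6,"dy":-25,"dz":0,"ax":0,"ay":0,"az":-0.11,"claw":50},{"dx":-8,"dy":-35,"dz":0,"ax":0,"ay":0,"az":-0.11,"claw":50},{"dx":-8,"dy":-35,"dz":0,"ax":0,"ay":0,"az":-0.11,"claw":50},{"dx":-8,"dy":-35,"dz":0,"ax":0,"ay":0,"az":-0.11,"claw":50},{"dx":0,"dy":0,"dz":0,"ax":0,"ay":0,"az":0,"claw":50}]'
python3 -m jog '[{"dx":0,"dy":0,"dz":0,"ax":0.05,"ay":0.12,"az":0,"claw":50},{"dx":0,"dy":0,"dz":0,"ax":0.05,"ay":0.12,"az":0,"claw":50},{"dx":0,"dy":0,"dz":0,"ax":0.05,"ay":0.12,"az":0,"claw":50},{"dx":0,"dy":0,"dz":0,"ax":0.05,"ay":0.12,"az":0,"claw":50},{"dx":0,"dy":0,"dz":0,"ax":0.05,"ay":0.12,"az":0,"claw":50},{"dx":0,"dy":0,"dz":0,"ax":0.05,"ay":0.12,"az":0,"claw":50},{"dx":0,"dy":0,"dz":0,"ax":0,"ay":0,"az":0,"claw":50},{"dx":0,"dy":0,"dz":0,"ax":0,"ay":0,"az":0,"claw":50}]'
python3 -c "
from h import *
st()
for n in ('wrist','scene'):
  s=snap(n);crop(s,0,0,512,384,1.5,'i_%s.png'%n)
"
```

```text
clock: 14.4
tool_pos: [0.5826, -0.1994, 0.249]
eef_rot: [-1.57, 0.006, 1.164]
ft_force: [-0.5, -0.9, -0.5]
finger_gap: 0.0631
clock: 15.2
tool_pos: [0.5853, -0.1912, 0.2487]
eef_rot: [-0.791, -0.0, 1.176]
ft_force: [0.1, -0.8, -1.0]
finger_gap: 0.0628
q [ 0.61  0.87 -0.63  1.35  0.19  1.79  1.13] p [ 0.5853 -0.1912  0.2487] F [ 0.1 -0.8 -1. ] gap 0.06279142967395418
dir [-0.6491  0.2705 -0.711 ] tilt 44.68 az -22.62 jaw [3.845e-01 9.231e-01 2.000e-04] jawaz 67.39
```

View pics/i_wrist.png

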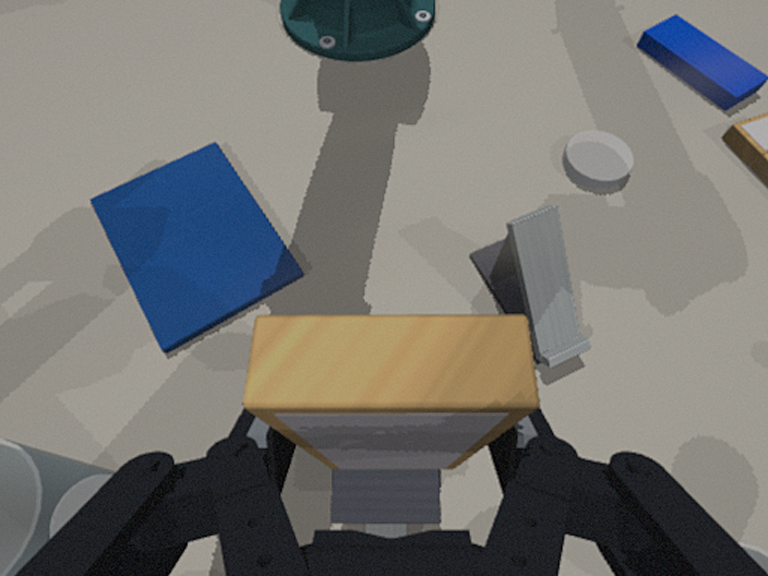

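View pics/i_scene.png

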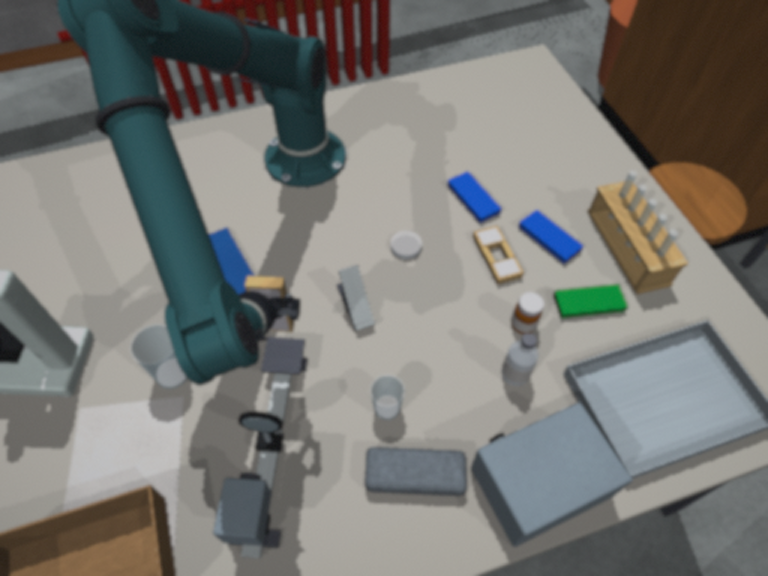

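```bash
python3 -m jog '[{"dx":-3,"dy":-4,"dz":-20,"ax":0.002,"ay":0.005,"az":0,"claw":50},{"dx":0,"dy":0,"dz":-30,"ax":0,"ay":0,"az":0,"claw":50},{"dx":0,"dy":0,"dz":-25,"ax":0,"ay":0,"az":0,"claw":50},{"dx":0,"dy":0,"dz":-15,"ax":0,"ay":0,"az":0,"claw":50},{"dx":0,"dy":0,"dz":-7,"ax":0,"ay":0,"az":0,"claw":50},{"dx":0,"dy":0,"dz":0,"ax":0,"ay":0,"az":0,"claw":50},{"dx":0,"dy":0,"dz":0,"ax":0,"ay":0,"az":0,"claw":50}]'
python3 -c "
from h import *
st()
for n,b in (('top',(270,100,110,90)),('scene',(130,170,110,90))):
  s=snap(n);crop(s,*b,7,'j_%s.png'%n)
s=snap('wrist');crop(s,0,0,512,384,1.5,'j_w.png')
"
```

```text
clock: 16.0
tool_pos: [0.5827, -0.1958, 0.1538]
eef_rot: [-0.787, 0.0, 1.175]
ft_force: [-0.4, 0.2, -1.0]
finger_gap: 0.0628
q [ 0.61  0.97 -0.6   1.39  0.24  1.67  1.14] p [ 0.5827 -0.1958  0.1538] F [-0.4  0.2 -1. ] gap 0.06278517757603952
dir [-0.6516  0.2722 -0.7081] tilt 44.92 az -22.67 jaw [ 3.856e-01  9.227e-01 -1.000e-04] jawaz 67.32
```

View pics/j_top.png

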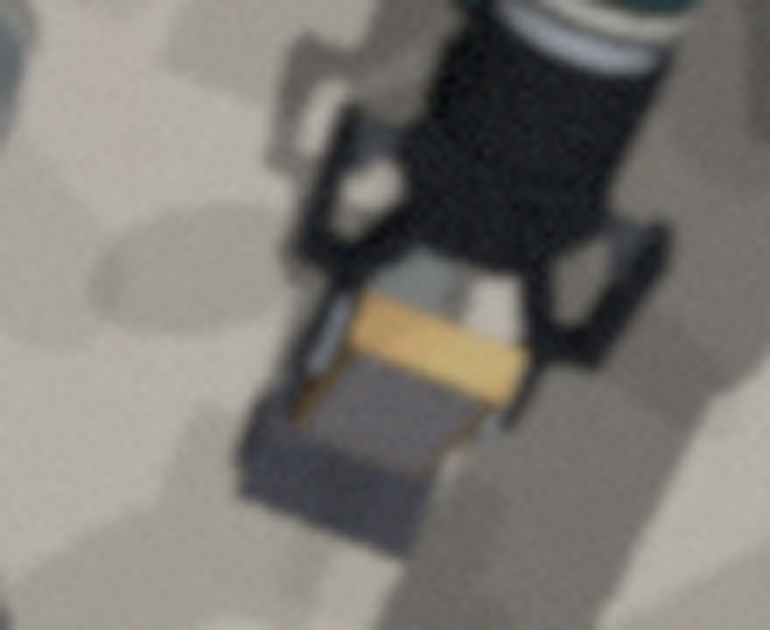

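View pics/j_scene.png

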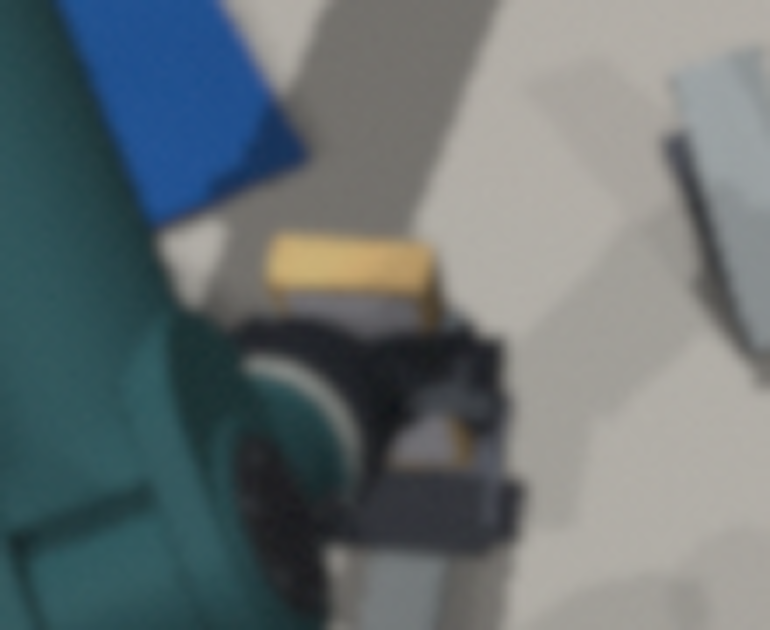

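View pics/j_w.png

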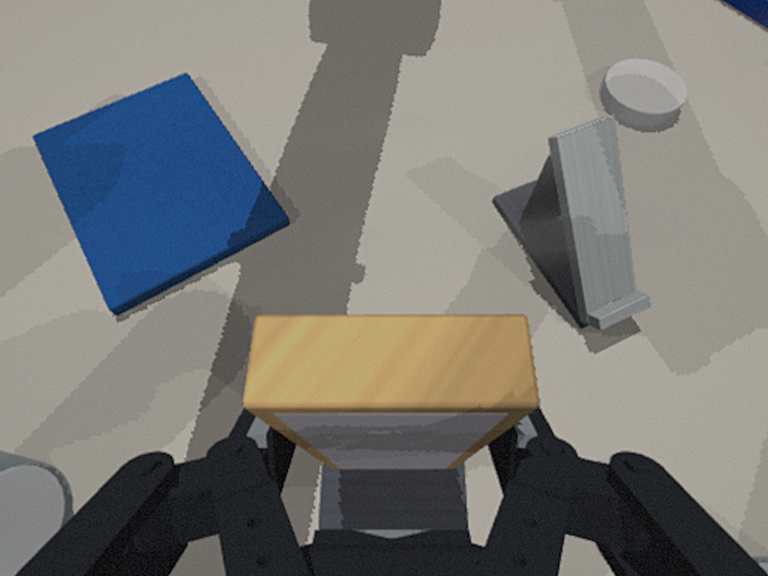

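```bash
python3 - <<'E'
from h import *
t=snap('top');a=np.radians(-22.6);h=np.array([np.cos(a),np.sin(a),0]);y=np.array([-h[1],h[0],0]);S=np.array([.592,-.2,0])
for z,L in((.217,[(365,290),(530,350),(508,405),(347,345)]),(.042,[(240,492),(405,557)])):
    P=np.array([onz(t,np.array(p)/7+[270,100],z) for p in L]);print(z,np.round([((p-S)@h,(p-S)@y) for p in P],4))
w=snap('wrist')
print(np.round([((p-S)@h,(p-S)@y) for p in [onz(w,np.array(p)/1.5,.042) for p in((467,529),(320,529))]],4)) # far edge
E
```

```text
0.217 [[ 0.0095  0.0303]
 [ 0.011  -0.0354]
 [-0.0119 -0.035 ]
 [-0.013   0.0291]]
0.042 [[-0.04    0.0364]
 [-0.04   -0.0401]]
[[ 0.0397  0.0404]
 [ 0.0397 -0.0386]]
```

```bash
python3 -m jog '[{"dx":0,"dy":0,"dz":-8,"ax":0,"ay":0,"az":0,"claw":50},{"dx":0,"dy":0,"dz":-6,"ax":0,"ay":0,"az":0,"claw":50},{"dx":0,"dy":0,"dz":-2,"ax":0,"ay":0,"az":0,"claw":50},{"dx":0,"dy":0,"dz":0,"ax":0,"ay":0,"az":0,"claw":50}]'; python3 -m jog '[{"dx":0,"dy":0,"dz":-2,"ax":0,"ay":0,"az":0,"claw":50},{"dx":0,"dy":0,"dz":0,"ax":0,"ay":0,"az":0,"claw":50}]';python3 -m jog '[{"dx":0,"dy":0,"dz":-2,"ax":0,"ay":0,"az":0,"claw":50},{"dx":0,"dy":0,"dz":0,"ax":0,"ay":0,"az":0,"claw":50}]'
```

```text
clock: 16.65
tool_pos: [0.5817, -0.1959, 0.136]
eef_rot: [-0.784, 0.001, 1.175]
ft_force: [0.0, 0.7, -1.1]
finger_gap: 0.063
clock: 16.85
tool_pos: [0.5821, -0.1959, 0.1346]
eef_rot: [-0.785, 0.001, 1.175]
ft_force: [-0.3, -0.1, -0.9]
finger_gap: 0.063
clock: 17.05
tool_pos: [0.5821, -0.1959, 0.1326]
eef_rot: [-0.785, 0.001, 1.175]
ft_force: [0.1, -0.9, -2.0]
finger_gap: 0.063
```

```bash
python3 -m jog '[{"dx":0,"dy":0,"dz":-1.5,"ax":0,"ay":0,"az":0,"claw":50},{"dx":0,"dy":0,"dz":0,"ax":0,"ay":0,"az":0,"claw":50}]';python3 -m jog '[{"dx":0,"dy":0,"dz":-1,"ax":0,"ay":0,"az":0,"claw":50},{"dx":0,"dy":0,"dz":0,"ax":0,"ay":0,"az":0,"claw":50}]';python3 -m jog '[{"dx":0,"dy":0,"dz":-1,"ax":0,"ay":0,"az":0,"claw":50},{"dx":0,"dy":0,"dz":0,"ax":0,"ay":0,"az":0,"claw":50}]'
```

```text
clock: 17.25
tool_pos: [0.5822, -0.1959, 0.1315]
eef_rot: [-0.785, 0.001, 1.175]
ft_force: [0.2, -0.9, -0.6]
finger_gap: 0.063
clock: 17.45
tool_pos: [0.5822, -0.1958, 0.1315]
eef_rot: [-0.785, 0.001, 1.175]
ft_force: [-0.5, 1.0, 4.1]
finger_gap: 0.063
clock: 17.65
tool_pos: [0.5822, -0.1958, 0.1314]
eef_rot: [-0.784, 0.001, 1.175]
ft_force: [-0.3, -0.8, 7.1]
finger_gap: 0.0626
```

```bash
python3 -m jog '[{"dx":0,"dy":0,"dz":0.5,"ax":0,"ay":0,"az":0,"claw":62},{"dx":0,"dy":0,"dz":0,"ax":0,"ay":0,"az":0,"claw":64},{"dx":0,"dy":0,"dz":0,"ax":0,"ay":0,"az":0,"claw":66},{"dx":0,"dy":0,"dz":0,"ax":0,"ay":0,"az":0,"claw":69},{"dx":0,"dy":0,"dz":0,"ax":0,"ay":0,"az":0,"claw":72}]'
python3 -c "
from h import *
st()
s=snap('wrist');crop(s,0,0,512,384,1.5,'k_w.png')
"
```

```text
clock: 18.15
tool_pos: [0.582, -0.1961, 0.1293]
eef_rot: [-0.785, 0.001, 1.175]
ft_force: [-0.0, -0.2, -0.6]
finger_gap: 0.0722
q [ 0.61  1.   -0.6   1.4   0.25  1.64  1.14] p [ 0.582  -0.1961  0.1293] F [-0.  -0.2 -0.6] gap 0.07224397053821618
dir [-0.6529  0.2722 -0.7069] tilt 45.02 az -22.63 jaw [ 3.856e-01  9.227e-01 -9.000e-04] jawaz 67.32
```

View pics/k_w.png

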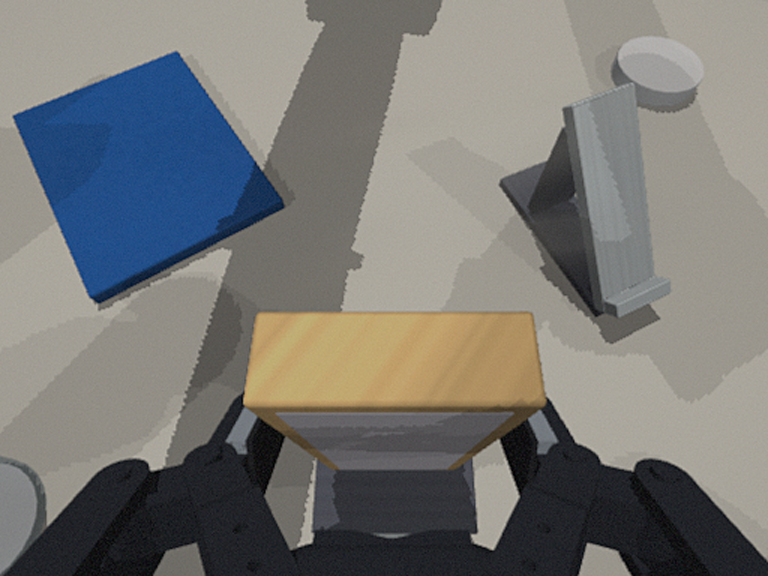

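```bash
python3 -m jog '[{"dx":0,"dy":0,"dz":0,"ax":0,"ay":0,"az":0,"claw":85},{"dx":0,"dy":0,"dz":0,"ax":0,"ay":0,"az":0,"claw":85},{"dx":0,"dy":0,"dz":0,"ax":0,"ay":0,"az":0,"claw":85},{"dx":6,"dy":-3,"dz":7,"ax":0,"ay":0,"az":0,"claw":85},{"dx":10,"dy":-4,"dz":11,"ax":0,"ay":0,"az":0,"claw":85},{"dx":13,"dy":-5,"dz":14,"ax":0,"ay":0,"az":0,"claw":85},{"dx":6,"dy":-3,"dz":18,"ax":0,"ay":0,"az":0,"claw":85},{"dx":0,"dy":0,"dz":20,"ax":0,"ay":0,"az":0,"claw":85}]'
python3 -m jog '[{"dx":0,"dy":0,"dz":30,"ax":0,"ay":0,"az":0,"claw":85},{"dx":0,"dy":0,"dz":40,"ax":0,"ay":0,"az":0,"claw":85},{"dx":0,"dy":0,"dz":40,"ax":0,"ay":0,"az":0,"claw":85},{"dx":0,"dy":0,"dz":30,"ax":0,"ay":0,"az":0,"claw":85},{"dx":0,"dy":0,"dz":0,"ax":0,"ay":0,"az":0,"claw":85},{"dx":0,"dy":0,"dz":0,"ax":0,"ay":0,"az":0,"claw":85}]'
python3 -c "
from h import *
st()
for n,b in (('top',(270,100,110,90)),('scene',(130,170,110,90))):
  s=snap(n);crop(s,*b,7,'l_%s.png'%n)
s=snap('wrist');crop(s,0,0,512,384,1.5,'l_w.png')
"
```

```text
clock: 19.0
tool_pos: [0.618, -0.2113, 0.2004]
eef_rot: [-0.786, 0.001, 1.174]
ft_force: [0.5, -0.1, 0.6]
finger_gap: 0.0851
clock: 19.6
tool_pos: [0.6173, -0.2107, 0.3414]
eef_rot: [-0.788, 0.0, 1.175]
ft_force: [-0.1, -1.1, 0.0]
finger_gap: 0.0849
q [ 0.59  0.85 -0.62  1.16  0.17  1.99  1.15] p [ 0.6173 -0.2107  0.3414] F [-0.1 -1.1  0. ] gap 0.08488135191829858
dir [-0.6509  0.2714 -0.709 ] tilt 44.85 az -22.64 jaw [ 3.853e-01  9.228e-01 -5.000e-04] jawaz 67.34
```

View pics/l_top.png

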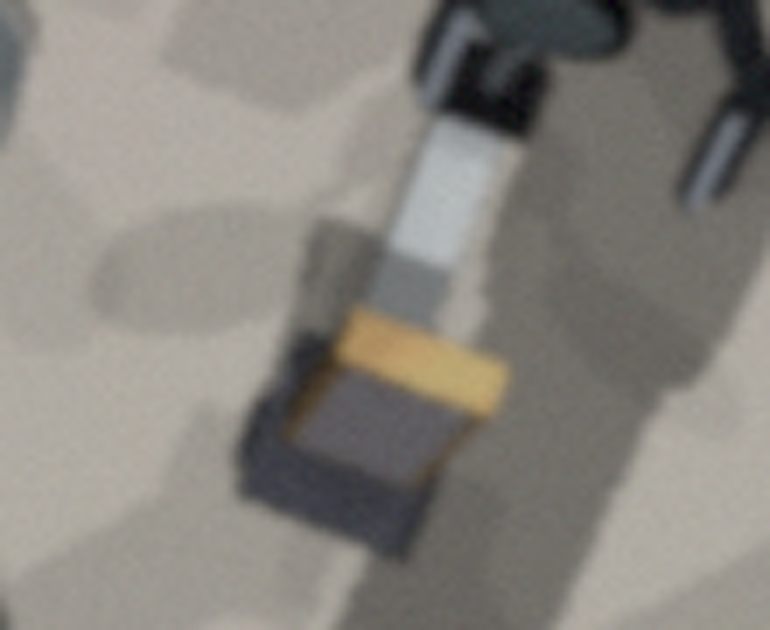

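View pics/l_scene.png

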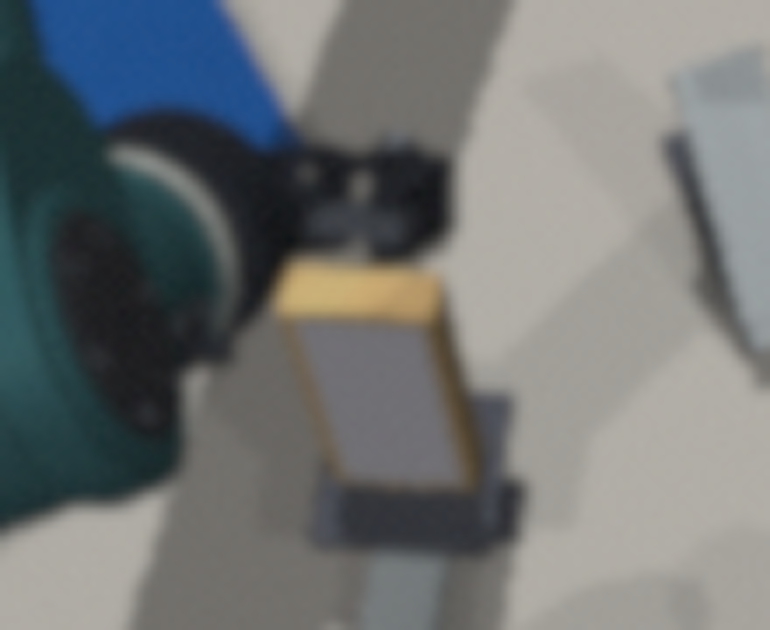

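View pics/l_w.png

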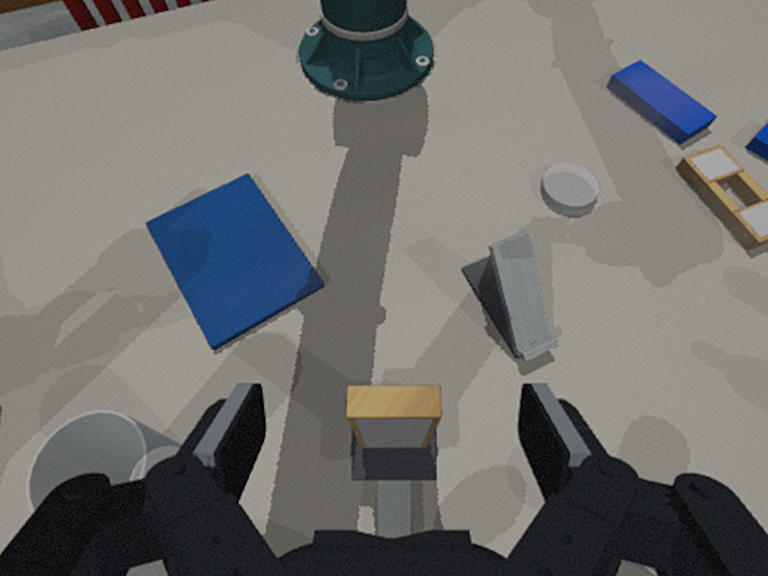

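```bash
python3 - <<'E'
from h import *
a=np.radians(-22.6);h=np.array([np.cos(a),np.sin(a),0]);y=np.array([-h[1],h[0],0]);S=np.array([.592,-.2,0])
t=snap('top');s=snap('scene')
def show(n,c,o,z,L,k=7):
    P=np.array([onz(c,np.array(p)/k+o,z) for p in L]);e=P[1]-P[0];print(n,np.round([((p-S)@h,(p-S)@y) for p in P],4),'edge az',np.degrees(np.arctan2(e[1],e[0])).round(1))
show('top end',t,[270,100],.195,[(352,306),(512,366),(490,418),(335,358)])
show('near stage edge',t,[270,100],.045,[(240,492),(402,560)])
show('near foot of plate',t,[270,100],.045,[(287,437),(415,484)])
show('scene top end',s,[130,170],.195,[(285,263),(440,270),(430,322),(275,316)])
show('scene far foot',s,[130,170],.045,[(340,482),(475,488)])
show('scene far stage edge',s,[130,170],.045,[(312,543),(505,552)])
print(telemetry.get_obs()['clock'])
E
```

```text
top end [[ 0.0086  0.0311]
 [ 0.0095 -0.0341]
 [-0.0127 -0.0333]
 [-0.013   0.03  ]] edge az -111.8
near stage edge [[-0.0407  0.0366]
 [-0.0424 -0.039 ]] edge az -113.9
near foot of plate [[-0.0103  0.0263]
 [-0.009  -0.0326]] edge az -111.3
scene top end [[-0.0092 -0.0296]
 [-0.0101  0.0332]
 [ 0.0141  0.0329]
 [ 0.0155 -0.0291]] edge az 68.3
scene far foot [[ 0.0123 -0.0272]
 [ 0.0112  0.0329]] edge az 68.5
scene far stage edge [[ 0.0426 -0.0343]
 [ 0.0411  0.0504]] edge az 68.4
19.85
```

```bash
python3 -c "
from h import *
from station import bot
st();print(bot.job_done())"
```

```text
q [ 0.59  0.85 -0.62  1.16  0.17  1.99  1.15] p [ 0.6166 -0.211   0.3385] F [-0.3  0.8 -0.6] gap 0.08505924162058276
dir [-0.6547  0.2725 -0.7051] tilt 45.16 az -22.6 jaw [ 0.3853  0.9228 -0.0012] jawaz 67.34
the job is handed in; nothing more can be done
None
```

The screen is standing upright by itself on one short end, on the middle of the stage with a broad face towards the lens. I handed the job in at about 20 s of the 53 s allowed.

**What I did:** I picked the plate up flat across its 64 mm width and laid it on the 45° rest. I then regripped it from straight above, 25 mm towards its upper end, and tilted it upright on the lens side. I lowered it until the force reading showed contact (stage top about 45 mm up), released it, and backed off along the tool axis.

**Last checks, after release:**
- **Position:** the overhead and scene cameras put the plate within about 3 mm of the stage centre.
- **Squareness:** the plate edges are about 1° off the estimated rail direction of −22.6°. Single-edge readings of plate and stage ranged from −111.3° to −113.9°, or about 2.5° apart at most.
- **Upright:** the plate's top and foot line up within about 1–2 mm in both views.
- **Robot:** the gripper is about 0.15 m above the stage-contact pose, with no contact force beyond sensor noise. The highest force reading I saw was about 12 N, while laying the plate against the rest's lip.

**Disagreements and limits:**
- Early estimates of the stage centre differed by up to 10 mm sideways between views. A closer wrist view settled it before placing, and the other views agreed afterwards to 2–3 mm.
- I saw no sign of contact with the bystanders, but I did not measure their positions again.

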